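# Rebuild the vertical axis of a surveying instrument

## Robot

A 7-joint arm with a two-finger parallel gripper is mounted at the origin on the work surface. World frame = base frame: x ahead of the robot, y to its left, z up, the work surface at z = 0. Lengths are in m, angles in rad, forces in N, time in s.
With the tool pointing down it reaches from about 0.425 to 0.925 m from the base axis. Payload 6.8 kg.
Tool frame: the origin (TCP) lies at the very end of the fingers, on their centre line; the grasp point (between the pads) lies 19 mm behind it; z points along the fingers, y is the line along which they close (so a half turn about z gives the same grasp; the last joint's range is limited). The gripper opens to 85 mm and grips with 20 to 120 N. Pads are 22 mm wide; open, the fingers measure 114 mm over their backs; the gripper's body (76 mm by 85 mm) begins 54 mm behind the grasp point. The pads swing forward as they close: fully open they stand 13 mm farther back than shut.
Start: joints at [1.005, 0.477, 0.022, 1.555, -0.011, 1.109, -0.083], TCP at [0.298, -0.606, 0.231] pointing down, gripper open.
Joint ranges: [-2.96, 2.96], [-0.34, 2.1], [-1.41, 1.46], [0.24, 2.44], [-1.37, 4.51], [0.17, 1.92], [-2.96, 2.96]. Speed limits (rad/s): [2.39, 2.39, 3.14, 3.14, 3.14, 3.14, 3.14].

## Interface

Orientations are given as a rotation vector (axis times angle).
In Python, from bench import get_obs, grab_frame, hand_in gives the robot as it stands.
- The arm moves only by the tool drive_tool, never from a script. Its argument "rows" is a list of rows, each an object with "offset": the shift along the tool's x, y, z as a fraction of full scale, a list of three; "rotation": the turn, a rotation vector about the tool's x, y, z as a fraction of full scale, a list of three; "claw": the opening, from 0 (shut) to 1 (fully open). In form: [{"offset": [tx, ty, tz], "rotation": [wx, wy, wz], "claw": claw}, ...]. A call has 1 to 20 rows; each row is the pose to reach, as a shift and turn from the pose commanded when the call began, along the tool's axes at that moment; what a row does not reach only later rows make up. Full scale, the value 1, is 0.15 m for a shift and 2 rad for a turn. A row lasts 1/12 s, in which the tool goes at most 41.7 mm and 7.16 degrees, less where a joint would pass 70% of its speed; a pose out of reach is approached as far as the arm can. A call with a number of a shift or a turn outside -1 to 1 is refused whole. A call with a gripper value outside its range is refused whole. The fingers move at their own pace and stop on an object; "force" is the grip in N (left out, the last holds). Time passes only in rows, so rows that repeat a pose let the fingers close. It gives the time, the measured TCP pose, the force, the opening and the grip force at its end, in the units of the state.
- get_obs(): the state, without advancing time (a new reading comes with each control period).
- grab_frame(name): name is "side" or "top"; returns a dict with "frame" (384x512x3 uint8, red, green, blue), "z_map" (384x512 float32, m along the optical axis (not along the pixel's ray), 0 where there is no reading), "vfov" (degrees; the focal length in pixels is half the picture's height over the tangent of half this angle, whatever the lens; pixels are square), "cx", "cy" (the principal point, pixels), "R" (3x3) and "t" (3): a world point X has camera coordinates R X + t. Camera axes: x right, y down, z forward; pixel columns grow to the right and rows downward; lengths in m; the calibration is good to about 2 mm. A picture is of the moment at which its call begins.
- hand_in(): hands the job in; it is judged then, once.
The state is a dict: "clock": time; "joints": joint angles; "qvel": joint speeds; "tau": joint torques, N m; "tcp_pos": TCP position; "orientation": TCP orientation; "contact_force": force on the tool from outside, world axes, zero at the start; "moment": the same for the moment, N m; "grip_width": finger opening in m; "gripper_force": force on a finger pad.
Only numpy, scipy, OpenCV 4.12 (cv2) and the standard library are available. Lean on these libraries where they do the work, as an engineer would, in place of code of your own. Each camera call takes 0.05 s, during which the arm holds its last target. There are 200 camera calls.

## Task

Rebuild the axis unit: slide the parts over its upright spindle in order - first the large bearing, then the graduated circle with its hub up, then the small bearing and last the brass lock ring - each lying flat and fully down on the one before. Lower the glass circle all the way down, do not let it drop, and leave the other things on the mat where they are.

Things in the scene. Friction and masses are not known exactly. Their poses are not given: they have to be found in the camera images.
- axis_unit: Axis unit, fixed, any yaw: dark round plate (dia 120, 8 high), gold casting (dia 70 at its top, 34 up), bearing seat (dia 46 boss) at 38, bare upright steel spindle: dia 27 up to 48, taper to dia 17 at 53, straight to 92, taper to a dia 7 tip at 100 (mm above origin). All bores have 1.5 mm play all round. Origin: on the spindle's axis, plate's underside, on the mat (2 mm over the bench); z up.
- large_bearing: Large ball bearing: bright steel ring lying flat on the blue mat, outer dia 62, bore 30, height 16 mm, about 0.2 kg. Slides loosely over the spindle, guided by its tapers. Origin: centre of the underside; z up. In place, its underside is on the seat, 38 mm above the unit's origin.
- graduated_circle: Graduated circle: clear glass disc (dia 84, 4 thick, dark ticks round the rim) on an aluminium hub, dia 36, bore 20, 20 mm high overall, 16 of it above the glass. About 0.12 kg. Lies flat, hub up; hold by the hub. Slides loosely on. Origin: centre of the underside; z up. In place, its underside is on the large bearing, 54 mm above the unit's origin.
- small_bearing: Small ball bearing: bright steel ring lying flat on the mat, outer dia 47, bore 20, height 12 mm, about 0.1 kg. Slides loosely over the spindle. Origin: centre of the underside; z up. In place, its underside is on top of the circle's hub, 74 mm above the unit's origin.
- lock_ring: Lock ring: knurled brass ring with four dark slots on its top face, lying flat, slots up, outer dia 34, bore 20, height 14 mm, about 0.06 kg. No thread: it slides loosely on. Origin: centre of the underside; z up. In place, its underside is on the small bearing, 86 mm above the unit's origin.
- battery_pack: Bystander, loose: a dark grey battery block, 70 x 38 x 20 mm. Origin: centre of the underside; long side along x.
- mouse: Bystander, loose: a black computer mouse, 95 x 56 x 30 mm. Origin: centre of the underside; long side along x.
- screwdriver: Bystander, loose: a small black-handled screwdriver, 150 long, handle diameter 26 mm. Origin: middle of its length, underside; it lies along its x.
- survey_prism: Bystander, loose: a round black reflector prism lying face up, diameter 62, height 40 mm. Origin: centre of the underside.
- optics_brush: Bystander, loose: a flat cleaning brush with wooden handle, 150 long, 42 wide, 20 mm high. Origin: middle of its length, underside; it lies along its x.
Things that resemble listed ones, but are neither listed nor needed, are in the scene too. Leave any green look-alike of the axis_unit alone.

How it is judged:
By the outcome, as a careful person would: the job done as asked, in the order asked, and still so for the second after the job is handed in, with the robot touching nothing.
It also fails if it takes over 112 s, if anything falls off the work surface, if the arm or the gripper's body presses on something with over 40 N, if the wrist force passes 120 N, or if a joint passes its speed limit or range.

## Working session

There is one attempt and no reset: what is moved stays moved. The work goes in short steps, Python scripts to look and compute and a tool call to move; the robot and the scene stay as the last step left them, time stands still between calls to the robot, and variables do not carry over. Pictures are saved under pics/ and viewed, at most 14 in all, crops included, and the job is handed in when it is done.

Besides the shell and the picture viewer there is one more tool, called after ">>>" as name([rows], argument=value, ...), one row to a line, values as JSON. drive_tool: Moves the arm, as the interface text tells. Its arguments: {"type":"object","properties":{"rows":{"type":"array","items":{"type":"object","properties":{"offset":{"type":"array","items":{"type":"number"}},"rotation":{"type":"array","items":{"type":"number"}},"claw":{"type":"number"}}}},"force":{"type":"number"}},"required":["rows"]}

```bash
mkdir -p pics; ls; cat > h.py <<'E'
import numpy as np, cv2
from bench import get_obs, grab_frame, hand_in
def ray(f,u,v,z):
    "pixel -> world point on plane z"
    fl=f["frame"].shape[0]/2/np.tan(np.radians(f["vfov"])/2)
    d=f["R"].T@np.array([(u-f["cx"])/fl,(v-f["cy"])/fl,1]); c=-f["R"].T@f["t"]
    return c+d*(z-c[2])/d[2]
def cloud(f):
    fl=f["frame"].shape[0]/2/np.tan(np.radians(f["vfov"])/2)
    v,u=np.mgrid[:384,:512]; z=f["z_map"]
    P=np.stack([(u-f["cx"])/fl*z,(v-f["cy"])/fl*z,z],-1)
    return (P-f["t"])@f["R"]
def save(n,im): cv2.imwrite(f"pics/{n}.png",cv2.cvtColor(im,cv2.COLOR_RGB2BGR))
E
python3 - <<'E'
from h import *
for n in("top","side"):
    f=grab_frame(n); save(n,cv2.resize(f["frame"],(800,600),interpolation=cv2.INTER_CUBIC))
    print(n,f["vfov"],f["cx"],f["cy"],-f["R"].T@f["t"],f["R"].round(3).tolist(),(f["z_map"]==0).mean())
print(get_obs())
E
```

```text
pics
top 53.08890895046464 264.92127026346816 191.15920403010446 [ 0.37774801 -0.04111905  1.41176683] [[-0.029, -1.0, -0.011], [-0.997, 0.03, -0.071], [0.071, 0.009, -0.997]] 0.004145304361979167
side 55.573887284430725 254.06247433215435 189.35212667664578 [ 0.32967175 -0.9120943   0.71632469] [[0.99, -0.141, -0.015], [-0.097, -0.593, -0.8], [0.104, 0.793, -0.6]] 0.0038197835286458335
{'clock': 0.1, 'joints': array([ 1.00490065,  0.47775395,  0.02232047,  1.55637193, -0.01147376,
        1.10928584, -0.08309411]), 'qvel': array([ 4.76493816e-04, -2.20137038e-03, -1.31482612e-03, -2.26173822e-03,
        7.99729242e-04, -2.24393537e-04, -4.30307864e-05]), 'tau': array([ 5.26330346e-03, -5.97761214e+01,  1.61463641e+00, -2.81953186e+01,
        1.29662297e-02,  5.04307332e-03, -3.82231633e-05]), 'tcp_pos': array([ 0.29808568, -0.60500999,  0.23038985]), 'orientation': array([-3.05806202e+00, -7.12562673e-01,  8.10953422e-04]), 'contact_force': array([-0.22858054, -0.43763504,  0.14828049]), 'moment': array([ 0.00763564, -0.02369768, -0.0176376 ]), 'gripper_force': 0.0, 'grip_width': 0.08541362248546565}
```

View pics/top.png

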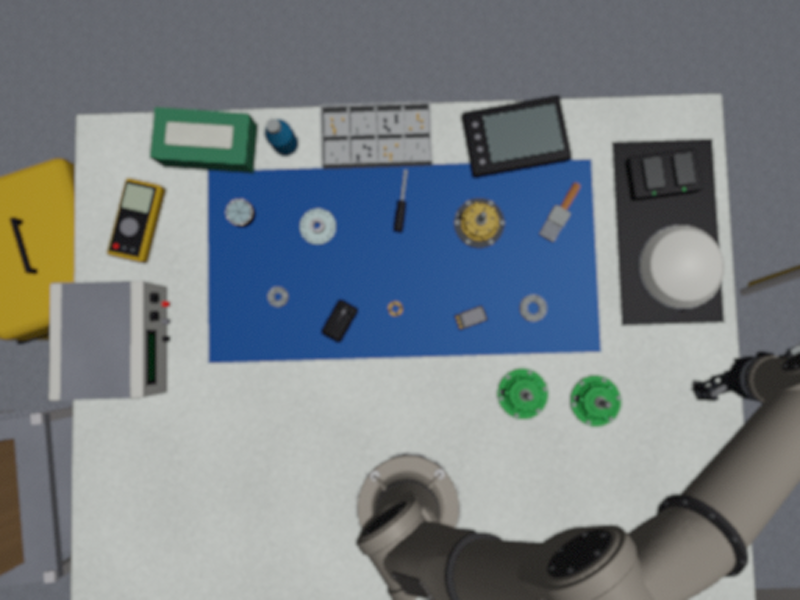

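View pics/side.png

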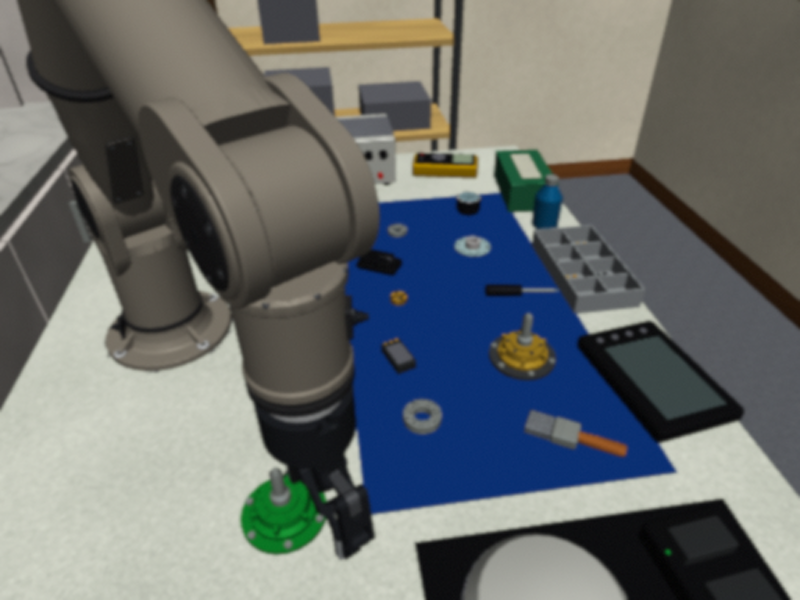

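Top view (800x600 px): gold axis unit (480,222), large bearing (533,307), small bearing (277,296), lock ring (395,308), glass circle (318,226). The green units (522,393) and (596,400) are look-alikes and stay untouched. In the side view the unit is at (523,350), with its spindle tip at (528,318). Next I measure and confirm in a crop.

```bash
cat > meas.py <<'E'
from h import *
OBJ={"unit":((480,222),(523,350),.006),"large":((533,307),(422,416),.010),"circle":((318,226),(472,246),.006),
"small":((277,296),(398,230),.008),"lock":((395,308),(399,298),.009)}
def blobs(f):
    im=cv2.GaussianBlur(f["frame"],(0,0),.6).astype(int)
    m=((im[...,2]-im[...,0])<60).astype(np.uint8)
    return m
if __name__=="__main__":
    F={n:grab_frame(n) for n in("top","side")}
    for k,n in enumerate(("top","side")):
        f=F[n]; m=blobs(f); N,L,S,C=cv2.connectedComponentsWithStats(m,connectivity=4)
        P=cloud(f)
        for o,v in OBJ.items():
            u0,v0=np.array(v[k])*.64
            ys,xs=np.nonzero(m); i=np.argmin((xs-u0)**2+(ys-v0)**2); l=L[ys[i],xs[i]]
            mm=(L==l).astype(np.uint8); c,_=cv2.findContours(mm,cv2.RETR_EXTERNAL,cv2.CHAIN_APPROX_NONE)
            c=max(c,key=cv2.contourArea); M=cv2.moments(cv2.convexHull(c)); u,w=M["m10"]/M["m00"],M["m01"]/M["m00"]
            z=P[...,2][mm>0]
            print(n,o,"px",round(u,1),round(w,1),"size",S[l][2:5],"P",ray(f,u,w,v[2]+.002).round(4),"zpct",np.percentile(z,[5,50,95]).round(3))
        q=P[(P[...,2]>.06)&(abs(P[...,0]-.68)<.08)&(abs(P[...,1]+.18)<.08)]; print("spindle pts",n,len(q),q.mean(0).round(4) if len(q) else "")
    t=F["top"]["frame"]; s=F["side"]["frame"]
    a=cv2.resize(t[95:235,130:390],(800,431),interpolation=cv2.INTER_CUBIC)
    save("crop",a)
    b=cv2.resize(s[120:290,220:430],(741,600),interpolation=cv2.INTER_CUBIC); save("crops",b)
E
python3 meas.py
```

```text
top unit px 306.2 142.3 size [ 33  32 828] P [ 0.6538 -0.1863  0.008 ] zpct [0.007 0.021 0.054]
top large px 340.7 196.7 size [ 18  18 226] P [ 0.4487 -0.3037  0.012 ] zpct [0.001 0.018 0.022]
top circle px 203.0 144.5 size [ 23  24 441] P [0.6573 0.1955 0.008 ] zpct [0.001 0.007 0.023]
top small px 177.5 189.5 size [ 14  14 138] P [0.4931 0.2918 0.01  ] zpct [0.002 0.013 0.019]
top lock px 252.5 197.0 size [12 11 94] P [0.457  0.0172 0.011 ] zpct [-0.     0.012  0.02 ]
spindle pts top 28 [ 0.6503 -0.1836  0.0918]
side unit px 334.4 224.4 size [  43   44 1176] P [ 0.6555 -0.1788  0.008 ] zpct [0.003 0.02  0.073]
side large px 269.9 266.0 size [ 25  23 453] P [ 0.4459 -0.3059  0.012 ] zpct [0.001 0.016 0.019]
side circle px 302.0 157.2 size [ 23  13 245] P [0.6533 0.1893 0.008 ] zpct [0.001 0.005 0.021]
side small px 253.9 146.9 size [13  9 99] P [0.4898 0.2882 0.01  ] zpct [0.    0.011 0.015]
side lock px 254.8 190.1 size [ 13  11 116] P [0.454  0.0153 0.011 ] zpct [-0.001  0.009  0.015]
spindle pts side 77 [ 0.65   -0.1917  0.0827]
```

View pics/crop.png

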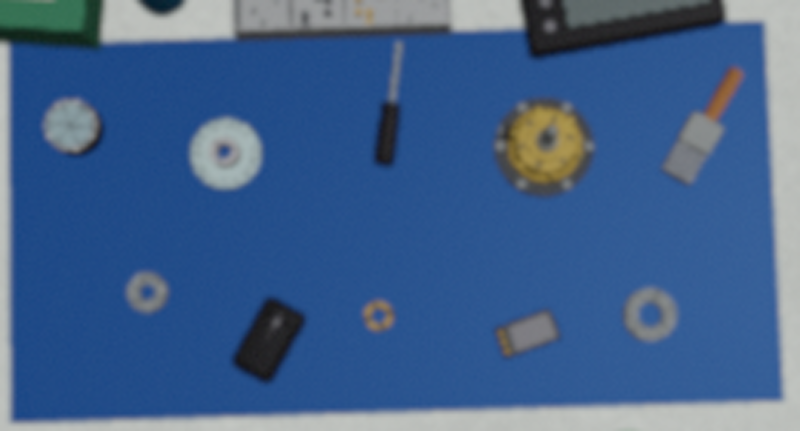

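View pics/crops.png

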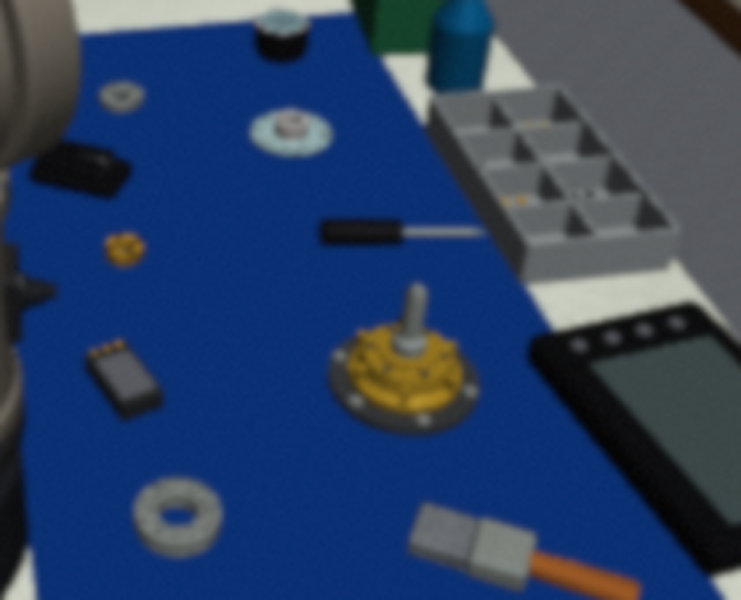

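Crops confirm it: large bearing (651,315), small bearing (147,292), brass lock ring (379,316), glass circle with its hub (225,152) and the gold unit with the bare spindle (546,146). The side crop agrees, with the spindle at (415,315). I start with the large bearing, squeezing it twice at 90° to centre it and calibrate the camera against the arm.

```bash
cat > go.py <<'E'
import sys, numpy as np
from scipy.spatial.transform import Rotation as T
from bench import get_obs
# go.py x y z [yaw]: yaw = world angle of tool x (deg); prints offset/rotation fractions for a straight-down tool
o=get_obs(); R=T.from_rotvec(o["orientation"]); M=R.as_matrix()
yaw=np.degrees(np.arctan2(M[1,0],M[0,0]))
a=list(map(float,sys.argv[1:])); y=np.radians(a[3] if len(a)>3 else yaw)
G=T.from_matrix([[np.cos(y),np.sin(y),0],[np.sin(y),-np.cos(y),0],[0,0,-1]])
print("t",round(o["clock"],2),"tcp",o["tcp_pos"].round(4),"yaw",yaw.round(1),"w",round(o["grip_width"],4),"F",o["contact_force"].round(1),"j",o["joints"].round(2))
print("offset",(M.T@(np.array(a[:3])-o["tcp_pos"])/.15).round(4),"rot",((R.inv()*G).as_rotvec()/2).round(4))
E
python3 go.py .447 -.305 .10 0; python3 go.py .447 -.305 .10 -90;python3 go.py .447 -.305 .10
```

```text
t 0.2 tcp [ 0.2981 -0.6052  0.2307] yaw 26.2 w 0.0852 F [-0.5 -0.1  0. ] j [ 1.    0.48  0.02  1.56 -0.01  1.11 -0.08]
offset [ 1.7747 -1.3557  0.8728] rot [-6.000e-04  2.000e-04  2.289e-01]
t 0.2 tcp [ 0.2981 -0.6052  0.2307] yaw 26.2 w 0.0852 F [-0.5 -0.1  0. ] j [ 1.    0.48  0.02  1.56 -0.01  1.11 -0.08]
offset [ 1.7747 -1.3557  0.8728] rot [-3.0000e-04  6.0000e-04  1.0143e+00]
t 0.2 tcp [ 0.2981 -0.6052  0.2307] yaw 26.2 w 0.0852 F [-0.5 -0.1  0. ] j [ 1.    0.48  0.02  1.56 -0.01  1.11 -0.08]
offset [ 1.7747 -1.3557  0.8728] rot [-0.0006  0.     -0.    ]
```

>>> drive_tool([
  {"offset": [0.22, -0.17, 0], "rotation": [0, 0, 0.05], "claw": 1},
  {"offset": [0.44, -0.34, 0], "rotation": [0, 0, 0.11], "claw": 1},
  {"offset": [0.66, -0.51, 0.1], "rotation": [0, 0, 0.17], "claw": 1},
  {"offset": [0.89, -0.68, 0.2], "rotation": [0, 0, 0.229], "claw": 1},
  {"offset": [0.89, -0.68, 0.2], "rotation": [0, 0, 0.229], "claw": 1},
  {"offset": [0.89, -0.68, 0.2], "rotation": [0, 0, 0.229], "claw": 1},
], force=30)

```text
clock: 0.7
tcp_pos: [0.3751, -0.4509, 0.2002]
orientation: [-3.139, -0.011, 0.001]
contact_force: [1.1, -0.5, -0.7]
grip_width: 0.0856
gripper_force: 0.0
```

```bash
python3 go.py .447 -.305 .10 0
```

```text
t 0.7 tcp [ 0.3751 -0.4509  0.2002] yaw 0.4 w 0.0856 F [ 1.1 -0.5 -0.7] j [ 0.72  0.36  0.06  1.81 -0.03  0.97 -0.77]
offset [ 0.4865 -0.9673  0.6704] rot [-0.0015  0.0004  0.0034]
```

>>> drive_tool([
  {"offset": [0.12, -0.24, 0.1], "rotation": [0, 0, 0], "claw": 1},
  {"offset": [0.24, -0.48, 0.2], "rotation": [0, 0, 0], "claw": 1},
  {"offset": [0.36, -0.72, 0.4], "rotation": [0, 0, 0], "claw": 1},
  {"offset": [0.4865, -0.967, 0.67], "rotation": [0, 0, 0.003], "claw": 1},
  {"offset": [0.4865, -0.967, 0.67], "rotation": [0, 0, 0.003], "claw": 1},
  {"offset": [0.4865, -0.967, 0.67], "rotation": [0, 0, 0.003], "claw": 1},
  {"offset": [0.4865, -0.967, 0.67], "rotation": [0, 0, 0.003], "claw": 1},
])

```text
clock: 1.28
tcp_pos: [0.4458, -0.3103, 0.1001]
orientation: [-3.141, 0.007, 0.003]
contact_force: [0.3, -0.8, 0.8]
grip_width: 0.0855
gripper_force: 0.0
```

```bash
python3 go.py .447 -.305 .002 0; python3 - <<'E'
from h import *
f=grab_frame("side"); save("s2",cv2.resize(f["frame"][150:350,130:400],(800,593),interpolation=cv2.INTER_CUBIC))
E
```

```text
t 1.28 tcp [ 0.4458 -0.3103  0.1001] yaw -0.3 w 0.0855 F [ 0.3 -0.8  0.8] j [ 0.49  0.43  0.    1.98 -0.    0.73 -1.08]
offset [ 0.009  -0.0349  0.6539] rot [-0.0002  0.0008 -0.0022]
```

View pics/s2.png

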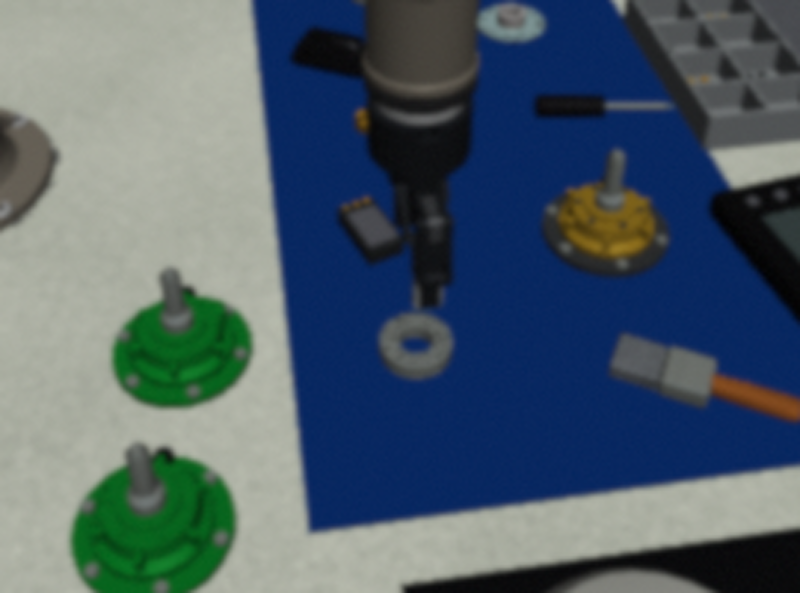

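The fingers at (430,300) in the crop stand over the bearing at (417,345). I descend slowly, with settling rows.

>>> drive_tool([
  {"offset": [0, 0, 0], "rotation": [0, 0, 0], "claw": 1},
  {"offset": [0, 0, 0.1], "rotation": [0, 0, 0], "claw": 1},
  {"offset": [0, 0, 0.2], "rotation": [0, 0, 0], "claw": 1},
  {"offset": [0, 0, 0.3], "rotation": [0, 0, 0], "claw": 1},
  {"offset": [0, 0, 0.35], "rotation": [0, 0, 0], "claw": 1},
  {"offset": [0, 0, 0.35], "rotation": [0, 0, 0], "claw": 1},
  {"offset": [0, 0, 0.35], "rotation": [0, 0, 0], "claw": 1},
  {"offset": [0, 0, 0.35], "rotation": [0, 0, 0], "claw": 1},
])

```text
clock: 2.0
tcp_pos: [0.4465, -0.311, 0.0493]
orientation: [3.14, -0.011, 0.002]
contact_force: [0.5, 0.6, 0.1]
grip_width: 0.0853
gripper_force: 0.0
```

```bash
python3 go.py .447 -.305 .002 0
```

```text
t 2.0 tcp [ 0.4465 -0.311   0.0493] yaw -0.4 w 0.0853 F [0.5 0.6 0.1] j [ 0.49  0.51 -0.    2.01  0.    0.62 -1.08]
offset [ 0.0028 -0.0404  0.3156] rot [ 0.0005 -0.0007 -0.0036]
```

>>> drive_tool([
  {"offset": [0.003, -0.04, 0], "rotation": [0, 0, -0.0036], "claw": 1},
  {"offset": [0.003, -0.04, 0.1], "rotation": [0, 0, -0.0036], "claw": 1},
  {"offset": [0.003, -0.04, 0.2], "rotation": [0, 0, -0.0036], "claw": 1},
  {"offset": [0.003, -0.04, 0.27], "rotation": [0, 0, -0.0036], "claw": 1},
  {"offset": [0.003, -0.04, 0.315], "rotation": [0, 0, -0.0036], "claw": 1},
  {"offset": [0.003, -0.04, 0.315], "rotation": [0, 0, -0.0036], "claw": 1},
  {"offset": [0.003, -0.04, 0.315], "rotation": [0, 0, -0.0036], "claw": 0.55},
  {"offset": [0.003, -0.04, 0.315], "rotation": [0, 0, -0.0036], "claw": 0.55},
  {"offset": [0.003, -0.04, 0.315], "rotation": [0, 0, -0.0036], "claw": 0.55},
  {"offset": [0.003, -0.04, 0.315], "rotation": [0, 0, -0.0036], "claw": 0.55},
  {"offset": [0.003, -0.04, 0.315], "rotation": [0, 0, -0.0036], "claw": 0.55},
  {"offset": [0.003, -0.04, 0.315], "rotation": [0, 0, -0.0036], "claw": 0.55},
], force=25)

```text
clock: 3.0
tcp_pos: [0.447, -0.3042, 0.002]
orientation: [3.141, 0.001, 0.002]
contact_force: [-0.1, 1.7, 7.3]
grip_width: 0.0609
gripper_force: 26.9
```

```bash
python3 go.py .447 -.305 .002 90
```

```text
t 3.0 tcp [ 0.447  -0.3042  0.002 ] yaw 0.0 w 0.0609 F [-0.1  1.7  7.3] j [ 0.49  0.59 -0.    2.03  0.    0.52 -1.09]
offset [-0.0003  0.0051  0.0001] rot [ 7.00e-04 -2.00e-04 -7.85e-01]
```

>>> drive_tool([
  {"offset": [0, 0, -0.015], "rotation": [0, 0, 0], "claw": 1},
  {"offset": [0, 0, -0.015], "rotation": [0, 0, 0], "claw": 1},
  {"offset": [0, 0, -0.015], "rotation": [0, 0, 0], "claw": 1},
  {"offset": [0, 0, -0.015], "rotation": [0, 0, 0], "claw": 1},
  {"offset": [0, 0, -0.015], "rotation": [0, 0, 0], "claw": 1},
  {"offset": [0, 0, -0.015], "rotation": [0, 0, -0.06], "claw": 1},
  {"offset": [0, 0, -0.015], "rotation": [0, 0, -0.12], "claw": 1},
  {"offset": [0, 0, -0.015], "rotation": [0, 0, -0.18], "claw": 1},
  {"offset": [0, 0, -0.015], "rotation": [0, 0, -0.24], "claw": 1},
  {"offset": [0, 0, -0.015], "rotation": [0, 0, -0.3], "claw": 1},
  {"offset": [0, 0, -0.015], "rotation": [0, 0, -0.36], "claw": 1},
  {"offset": [0, 0, -0.015], "rotation": [0, 0, -0.42], "claw": 1},
  {"offset": [0, 0, -0.015], "rotation": [0, 0, -0.48], "claw": 1},
  {"offset": [0, 0, -0.015], "rotation": [0, 0, -0.54], "claw": 1},
  {"offset": [0, 0, -0.015], "rotation": [0, 0, -0.6], "claw": 1},
  {"offset": [0, 0, -0.015], "rotation": [0, 0, -0.66], "claw": 1},
  {"offset": [0, 0, -0.015], "rotation": [0, 0, -0.72], "claw": 1},
  {"offset": [0, 0, -0.015], "rotation": [0, 0, -0.785], "claw": 1},
  {"offset": [0, 0, -0.015], "rotation": [0, 0, -0.785], "claw": 1},
  {"offset": [0, 0, -0.015], "rotation": [0, 0, -0.785], "claw": 1},
])

```text
clock: 4.67
tcp_pos: [0.4463, -0.3041, 0.0031]
orientation: [-2.225, -2.217, -0.001]
contact_force: [0.8, 0.1, -0.6]
grip_width: 0.0851
gripper_force: 0.0
```

>>> drive_tool([
  {"offset": [0, 0, 0], "rotation": [0, 0, 0], "claw": 0.5},
  {"offset": [0, 0, 0], "rotation": [0, 0, 0], "claw": 0.5},
  {"offset": [0, 0, 0], "rotation": [0, 0, 0], "claw": 0.5},
  {"offset": [0, 0, 0], "rotation": [0, 0, 0], "claw": 0.5},
  {"offset": [0, 0, 0], "rotation": [0, 0, 0], "claw": 0.5},
  {"offset": [0, 0, 0], "rotation": [0, 0, 0], "claw": 0.5},
], force=40)

```text
clock: 5.17
tcp_pos: [0.4467, -0.304, 0.004]
orientation: [2.222, 2.22, -0.001]
contact_force: [-1.9, 0.7, 7.1]
grip_width: 0.0601
gripper_force: 41.4
```

```bash
python3 go.py .597 -.205 .16 90
```

```text
t 5.17 tcp [ 0.4467 -0.304   0.004 ] yaw 89.9 w 0.0601 F [-1.9  0.7  7.1] j [ 0.8   0.62 -0.41  2.01  0.42  0.6   0.11]
offset [ 0.6602  1.0012 -1.0407] rot [-0.      0.0004 -0.0005]
```

Bearing centred. The top camera reads about 2 mm too far in x. Next I locate the spindle axis in both views before moving.

```bash
python3 - <<'E'
from h import *
f=grab_frame("side"); im=cv2.GaussianBlur(f["frame"],(0,0),.6).astype(int)
# spindle rows above casting: grey pixels, subpixel centre per row
for v in range(196,222,2):
    r=im[v,315:365]; w=((r[:,2]-r[:,0]<60)&(r.max(1)-r.min(1)<60)).astype(float)
    w=np.clip(60-(r[:,2]-r[:,0]),0,60)*w
    if w.sum()>0: print(v,round((w*np.arange(315,365)).sum()/w.sum(),2),int((w>0).sum()), r[20:28].tolist() if v==206 else "")
fl=192/np.tan(np.radians(f["vfov"])/2)
for x,y in((.6525,-.187),(.6525,-.184),(.6545,-.187)):
  for z in(.102,.08,.06):
    p=f["R"]@np.array([x,y,z])+f["t"]; print(x,y,z,(p[:2]/p[2]*fl+[f["cx"],f["cy"]]).round(2))
g=grab_frame("top"); import meas
m=meas.blobs(g); N,L,S,C=cv2.connectedComponentsWithStats(m,connectivity=4); l=L[142,306]
c=max(cv2.findContours((L==l).astype(np.uint8),0,1)[0],key=cv2.contourArea); (e)=cv2.fitEllipse(c);print(S[l],e,ray(g,*e[0],.009))
im=g["frame"].astype(int); sub=im[130:150,298:318]; print((sub[...,0]-sub[...,2])[2:16,4:17])
for z in(.102,.06):
    p=g["R"]@np.array([.6538,-.1863,z])+g["t"]; print((p[:2]/p[2]*192/np.tan(np.radians(g["vfov"])/2)+[g["cx"],g["cy"]]).round(2))
E
python3 go.py .65 -.187 .14 90
```

```text
196 364.0 1 
200 337.63 4 
202 337.55 7 
204 337.39 8 
206 337.13 8 [[48, 53, 61], [62, 65, 65], [72, 75, 72], [76, 80, 79], [72, 76, 82], [55, 64, 84], [31, 50, 88], [14, 41, 93]]
208 336.75 8 
210 335.91 10 
212 332.64 20 
214 333.3 22 
216 334.33 21 
218 331.94 20 
220 331.86 18 
0.6525 -0.187 0.102 [338.39 200.63]
0.6525 -0.187 0.08 [337.38 206.95]
0.6525 -0.187 0.06 [336.49 212.55]
0.6525 -0.184 0.102 [338.02 199.94]
0.6525 -0.184 0.08 [337.03 206.26]
0.6525 -0.184 0.06 [336.14 211.85]
0.6545 -0.187 0.102 [339.11 200.56]
0.6545 -0.187 0.08 [338.09 206.88]
0.6545 -0.187 0.06 [337.2  212.48]
[290 127  33  32 820] ((306.239990234375, 142.2848358154297), (31.290328979492188, 31.57500648498535), 109.03913879394531) [ 0.65345256 -0.18616195  0.009     ]
[[87 92 96 96 96 95 91 83 80 85 85 71 53]
 [81 89 95 96 97 95 90 77 74 85 93 90 82]
 [72 84 93 96 97 92 83 70 71 85 93 94 91]
 [73 84 92 94 90 79 58 47 57 79 92 95 93]
 [87 89 90 83 73 50 23 16 32 65 88 96 94]
 [92 89 80 62 43 20  1  0 18 55 84 94 92]
 [92 86 66 38 17  5 -2 -1 16 52 80 89 85]
 [90 79 53 22  4  0 -1  2 20 53 78 88 79]
 [90 77 46 16  0  0  0  4 20 49 78 88 83]
 [90 79 49 17  2  0  1  5 24 52 79 91 90]
 [92 86 63 29  9  3  6 15 35 64 84 92 93]
 [89 90 78 53 31 23 26 39 59 81 92 94 93]
 [91 92 88 78 66 59 61 71 82 91 93 94 93]
 [93 91 91 88 87 86 86 87 91 91 88 88 90]]
[308.87 136.86]
[307.66 139.36]
t 5.27 tcp [ 0.4467 -0.304   0.004 ] yaw 89.9 w 0.0602 F [-2.5  1.1  7.5] j [ 0.8   0.62 -0.41  2.01  0.42  0.6   0.11]
offset [ 0.7807  1.3545 -0.9074] rot [-0.      0.0004 -0.0005]
```

>>> drive_tool([
  {"offset": [0, 0, -0.1], "rotation": [0, 0, 0], "claw": 0.5},
  {"offset": [0, 0, -0.25], "rotation": [0, 0, 0], "claw": 0.5},
  {"offset": [0, 0, -0.45], "rotation": [0, 0, 0], "claw": 0.5},
  {"offset": [0, 0.1, -0.65], "rotation": [0, 0, 0], "claw": 0.5},
  {"offset": [0.1, 0.25, -0.85], "rotation": [0, 0, 0], "claw": 0.5},
  {"offset": [0.2, 0.4, -0.95], "rotation": [0, 0, 0], "claw": 0.5},
  {"offset": [0.3, 0.55, -0.95], "rotation": [0, 0, 0], "claw": 0.5},
  {"offset": [0.4, 0.7, -0.95], "rotation": [0, 0, 0], "claw": 0.5},
  {"offset": [0.5, 0.8, -0.95], "rotation": [0, 0, 0], "claw": 0.5},
  {"offset": [0.6, 0.9, -0.95], "rotation": [0, 0, 0], "claw": 0.5},
  {"offset": [0.6, 0.9, -0.95], "rotation": [0, 0, 0], "claw": 0.5},
  {"offset": [0.6, 0.9, -0.95], "rotation": [0, 0, 0], "claw": 0.5},
  {"offset": [0.6, 0.9, -0.95], "rotation": [0, 0, 0], "claw": 0.5},
])

```text
clock: 6.35
tcp_pos: [0.5806, -0.2143, 0.1452]
orientation: [-2.221, -2.22, 0.002]
contact_force: [0.3, -0.8, -2.1]
grip_width: 0.0603
gripper_force: 44.4
```

```bash
python3 go.py .652 -.1865 .12 90
```

```text
t 6.35 tcp [ 0.5806 -0.2143  0.1452] yaw 90.0 w 0.0603 F [ 0.3 -0.8 -2.1] j [ 0.63  0.53 -0.51  1.74  0.31  0.95 -0.01]
offset [0.1854 0.476  0.167 ] rot [-0.0008  0.0002 -0.0003]
```

>>> drive_tool([
  {"offset": [0.06, 0.16, 0], "rotation": [0, 0, 0], "claw": 0.5},
  {"offset": [0.12, 0.32, 0], "rotation": [0, 0, 0], "claw": 0.5},
  {"offset": [0.17, 0.43, 0.04], "rotation": [0, 0, 0], "claw": 0.5},
  {"offset": [0.1854, 0.476, 0.1], "rotation": [0, 0, 0], "claw": 0.5},
  {"offset": [0.1854, 0.476, 0.13], "rotation": [0, 0, 0], "claw": 0.5},
  {"offset": [0.1854, 0.476, 0.13], "rotation": [0, 0, 0], "claw": 0.5},
  {"offset": [0.1854, 0.476, 0.13], "rotation": [0, 0, 0], "claw": 0.5},
  {"offset": [0.1854, 0.476, 0.13], "rotation": [0, 0, 0], "claw": 0.5},
])

```text
clock: 7.02
tcp_pos: [0.6517, -0.1876, 0.1263]
orientation: [-2.223, -2.22, 0.002]
contact_force: [0.4, 0.3, -2.4]
grip_width: 0.0599
gripper_force: 44.4
```

```bash
python3 go.py .652 -.1865 .10 90; python3 - <<'E'
from h import *
f=grab_frame("side"); save("s3",cv2.resize(f["frame"][150:260,270:410],(764,600),interpolation=cv2.INTER_CUBIC))
E
```

```text
t 7.02 tcp [ 0.6517 -0.1876  0.1263] yaw 89.9 w 0.0599 F [ 0.4  0.3 -2.4] j [ 0.52  0.64 -0.49  1.61  0.34  0.99 -0.08]
offset [0.0077 0.0023 0.1755] rot [-0.0005  0.0004 -0.0008]
```

View pics/s3.png

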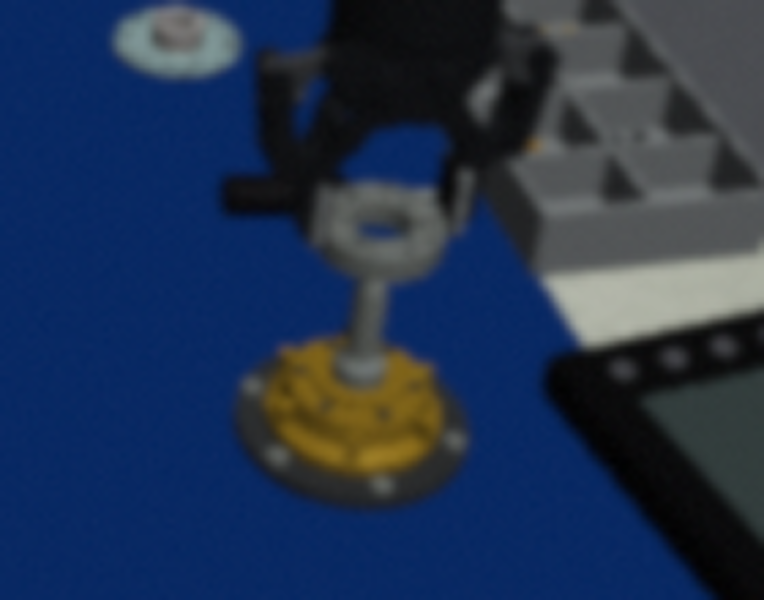

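The bearing (380,222) lies on the extended line of the spindle, (362,370) to (373,280). Now I lower it over the tip.

>>> drive_tool([
  {"offset": [0.0077, 0.0023, 0.03], "rotation": [0, 0, 0], "claw": 0.5},
  {"offset": [0.0077, 0.0023, 0.08], "rotation": [0, 0, 0], "claw": 0.5},
  {"offset": [0.0077, 0.0023, 0.13], "rotation": [0, 0, 0], "claw": 0.5},
  {"offset": [0.0077, 0.0023, 0.18], "rotation": [0, 0, 0], "claw": 0.5},
  {"offset": [0.0077, 0.0023, 0.23], "rotation": [0, 0, 0], "claw": 0.5},
  {"offset": [0.0077, 0.0023, 0.28], "rotation": [0, 0, 0], "claw": 0.5},
  {"offset": [0.0077, 0.0023, 0.33], "rotation": [0, 0, 0], "claw": 0.5},
  {"offset": [0.0077, 0.0023, 0.38], "rotation": [0, 0, 0], "claw": 0.5},
  {"offset": [0.0077, 0.0023, 0.43], "rotation": [0, 0, 0], "claw": 0.5},
  {"offset": [0.0077, 0.0023, 0.43], "rotation": [0, 0, 0], "claw": 0.5},
  {"offset": [0.0077, 0.0023, 0.43], "rotation": [0, 0, 0], "claw": 0.5},
])

```text
clock: 7.98
tcp_pos: [0.6529, -0.1849, 0.0612]
orientation: [-2.221, -2.221, 0.001]
contact_force: [0.3, -0.1, -2.4]
grip_width: 0.0603
gripper_force: 44.4
```

```bash
python3 go.py .652 -.1865 .042 90
```

```text
t 7.98 tcp [ 0.6529 -0.1849  0.0612] yaw 90.0 w 0.0603 F [ 0.3 -0.1 -2.4] j [ 0.5   0.71 -0.46  1.64  0.39  0.88 -0.11]
offset [-0.0107 -0.0059  0.1278] rot [-0.0005 -0.0001  0.0001]
```

>>> drive_tool([
  {"offset": [-0.008, -0.004, 0.02], "rotation": [0, 0, 0], "claw": 0.5},
  {"offset": [-0.008, -0.004, 0.04], "rotation": [0, 0, 0], "claw": 0.5},
  {"offset": [-0.008, -0.004, 0.06], "rotation": [0, 0, 0], "claw": 0.5},
  {"offset": [-0.008, -0.004, 0.08], "rotation": [0, 0, 0], "claw": 0.5},
  {"offset": [-0.008, -0.004, 0.08], "rotation": [0, 0, 0], "claw": 0.5},
  {"offset": [-0.008, -0.004, 0.08], "rotation": [0, 0, 0], "claw": 0.5},
])

```text
clock: 8.48
tcp_pos: [0.6525, -0.1861, 0.0496]
orientation: [-2.221, -2.222, 0.0]
contact_force: [-0.2, -0.2, -2.1]
grip_width: 0.0598
gripper_force: 44.4
```

```bash
python3 go.py .652 -.1865 .042 90
```

```text
t 8.48 tcp [ 0.6525 -0.1861  0.0496] yaw 90.0 w 0.0598 F [-0.2 -0.2 -2.1] j [ 0.5   0.72 -0.46  1.65  0.4   0.86 -0.12]
offset [-0.0026 -0.0034  0.0506] rot [-0.0002 -0.      0.0001]
```

>>> drive_tool([
  {"offset": [-0.001, -0.001, 0.015], "rotation": [0, 0, 0], "claw": 0.5},
  {"offset": [-0.001, -0.001, 0.03], "rotation": [0, 0, 0], "claw": 0.5},
  {"offset": [-0.001, -0.001, 0.04], "rotation": [0, 0, 0], "claw": 0.5},
  {"offset": [-0.001, -0.001, 0.047], "rotation": [0, 0, 0], "claw": 0.5},
  {"offset": [-0.001, -0.001, 0.052], "rotation": [0, 0, 0], "claw": 0.5},
  {"offset": [-0.001, -0.001, 0.052], "rotation": [0, 0, 0], "claw": 0.5},
  {"offset": [-0.001, -0.001, 0.052], "rotation": [0, 0, 0], "claw": 0.5},
])

```text
clock: 9.07
tcp_pos: [0.6525, -0.1863, 0.0422]
orientation: [2.221, 2.222, -0.0]
contact_force: [-1.4, 0.2, -0.1]
grip_width: 0.0601
gripper_force: 44.7
```

```bash
python3 go.py .652 -.1865 .042 90
```

```text
t 9.07 tcp [ 0.6525 -0.1863  0.0422] yaw 90.0 w 0.0601 F [-1.4  0.2 -0.1] j [ 0.5   0.73 -0.45  1.65  0.4   0.85 -0.12]
offset [-0.0012 -0.0034  0.0013] rot [0.     0.     0.0001]
```

Contact is just beginning. I press slightly, open, then lift.

>>> drive_tool([
  {"offset": [0, 0, 0.006], "rotation": [0, 0, 0], "claw": 0.5},
  {"offset": [0, 0, 0.006], "rotation": [0, 0, 0], "claw": 0.5},
  {"offset": [0, 0, 0.006], "rotation": [0, 0, 0], "claw": 1},
  {"offset": [0, 0, 0.006], "rotation": [0, 0, 0], "claw": 1},
  {"offset": [0, 0, 0.006], "rotation": [0, 0, 0], "claw": 1},
  {"offset": [0, 0, 0.006], "rotation": [0, 0, 0], "claw": 1},
  {"offset": [0, 0, 0.006], "rotation": [0, 0, 0], "claw": 1},
  {"offset": [0, 0, 0.006], "rotation": [0, 0, 0], "claw": 1},
  {"offset": [0, 0, -0.1], "rotation": [0, 0, 0], "claw": 1},
  {"offset": [0, 0, -0.25], "rotation": [0, 0, 0], "claw": 1},
  {"offset": [0, 0, -0.45], "rotation": [0, 0, 0], "claw": 1},
  {"offset": [0, 0, -0.65], "rotation": [0, 0, 0], "claw": 1},
  {"offset": [0.1, 0, -0.8], "rotation": [0, 0, 0], "claw": 1},
  {"offset": [0.3, 0, -0.8], "rotation": [0, 0, 0], "claw": 1},
  {"offset": [0.5, 0, -0.8], "rotation": [0, 0, 0], "claw": 1},
  {"offset": [0.75, 0, -0.8], "rotation": [0, 0, 0], "claw": 1},
  {"offset": [1, 0, -0.8], "rotation": [0, 0, 0], "claw": 1},
  {"offset": [1, 0, -0.8], "rotation": [0, 0, 0], "claw": 1},
  {"offset": [1, 0, -0.8], "rotation": [0, 0, 0], "claw": 1},
  {"offset": [1, 0, -0.8], "rotation": [0, 0, 0], "claw": 1},
])

```text
clock: 10.73
tcp_pos: [0.6527, -0.0366, 0.163]
orientation: [2.22, 2.221, 0.0]
contact_force: [0.5, -1.0, -0.3]
grip_width: 0.0856
gripper_force: 0.0
```

```bash
python3 go.py .655 .1935 .10 90; python3 - <<'E'
from h import *
f=grab_frame("side"); P=cloud(f)
m=(abs(P[...,0]-.652)<.03)&(abs(P[...,1]+.187)<.03)&(P[...,2]>.045)&(P[...,2]<.07)
print("bearing top z",np.percentile(P[m][:,2],[25,50,75]).round(4),m.sum())
save("s4",cv2.resize(f["frame"][150:260,270:410],(764,600),interpolation=cv2.INTER_CUBIC))
E
```

```text
t 10.73 tcp [ 0.6527 -0.0366  0.163 ] yaw 90.0 w 0.0856 F [ 0.5 -1.  -0.3] j [ 0.34  0.56 -0.53  1.64  0.32  1.02 -0.3 ]
offset [1.5345 0.0158 0.4187] rot [0.0005 0.0004 0.0003]
bearing top z [0.0531 0.0547 0.0558] 264
```

View pics/s4.png

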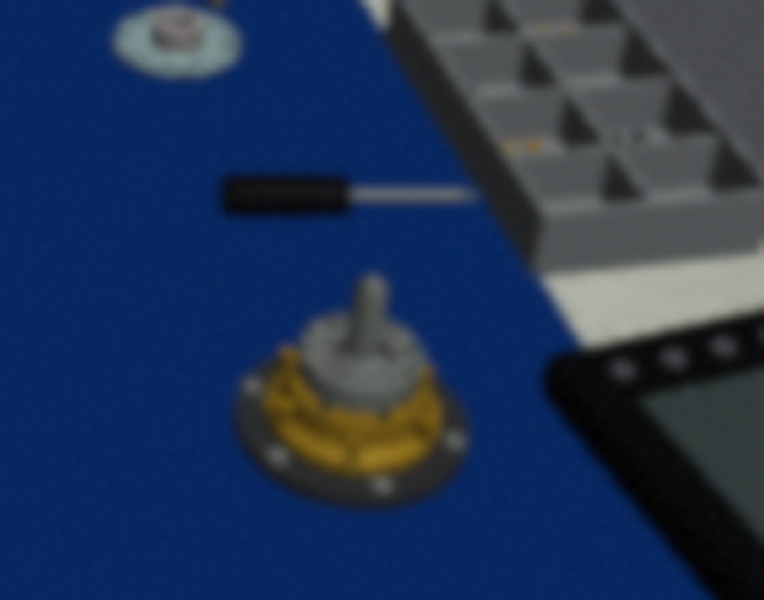

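The large bearing is seated flat and level at crop (365,355). Next is the glass circle.

>>> drive_tool([
  {"offset": [0.2, 0, 0], "rotation": [0, 0, 0], "claw": 1},
  {"offset": [0.4, 0, 0], "rotation": [0, 0, 0], "claw": 1},
  {"offset": [0.6, 0, 0], "rotation": [0, 0, 0], "claw": 1},
  {"offset": [0.8, 0.01, 0], "rotation": [0, 0, 0], "claw": 1},
  {"offset": [1, 0.0158, 0], "rotation": [0, 0, 0], "claw": 0.7},
  {"offset": [1, 0.0158, 0], "rotation": [0, 0, 0], "claw": 0.7},
])

```text
clock: 11.28
tcp_pos: [0.6542, 0.1207, 0.1628]
orientation: [-2.212, -2.226, -0.006]
contact_force: [-0.5, 0.8, 1.2]
grip_width: 0.0639
gripper_force: 0.0
```

>>> drive_tool([
  {"offset": [0.2, 0, 0], "rotation": [0, 0, 0], "claw": 0.7},
  {"offset": [0.4, 0, 0.1], "rotation": [0, 0, 0], "claw": 0.7},
  {"offset": [0.535, 0, 0.2], "rotation": [0, 0, 0], "claw": 0.7},
  {"offset": [0.535, 0, 0.35], "rotation": [0, 0, 0], "claw": 0.7},
  {"offset": [0.535, 0, 0.5], "rotation": [0, 0, 0], "claw": 0.7},
  {"offset": [0.535, 0, 0.65], "rotation": [0, 0, 0], "claw": 0.7},
  {"offset": [0.535, 0, 0.75], "rotation": [0, 0, 0], "claw": 0.7},
  {"offset": [0.535, 0, 0.75], "rotation": [0, 0, 0], "claw": 0.7},
  {"offset": [0.535, 0, 0.75], "rotation": [0, 0, 0], "claw": 0.7},
  {"offset": [0.535, 0, 0.75], "rotation": [0, 0, 0], "claw": 0.7},
])

```text
clock: 12.12
tcp_pos: [0.656, 0.1937, 0.0509]
orientation: [2.222, 2.22, 0.003]
contact_force: [0.3, -0.5, 0.4]
grip_width: 0.0596
gripper_force: 0.0
```

```bash
python3 go.py .655 .194 .009 90; python3 - <<'E'
from h import *
f=grab_frame("side"); save("s5",cv2.resize(f["frame"][110:200,240:360],(800,600),interpolation=cv2.INTER_CUBIC))
E
```

```text
t 12.12 tcp [0.656  0.1937 0.0509] yaw 89.9 w 0.0596 F [ 0.3 -0.5  0.4] j [-0.04  0.74 -0.5   1.63  0.43  0.88 -0.71]
offset [ 0.002  -0.007   0.2795] rot [ 0.0009 -0.0003 -0.0005]
```

View pics/s5.png

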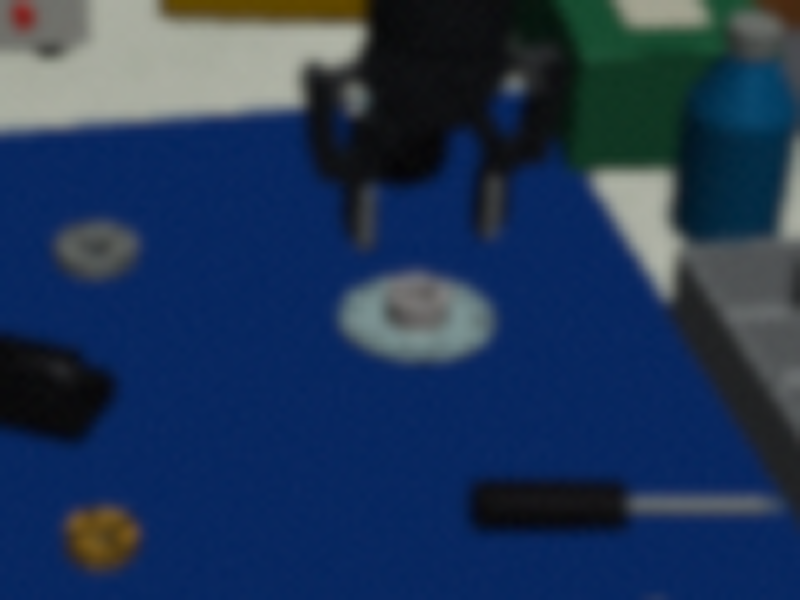

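Fingers at (363,245) and (490,240) bracket the hub at (418,300). I descend to just above the glass and squeeze the hub.

>>> drive_tool([
  {"offset": [0, -0.004, 0.07], "rotation": [0, 0, 0], "claw": 0.7},
  {"offset": [0, -0.004, 0.14], "rotation": [0, 0, 0], "claw": 0.7},
  {"offset": [0, -0.004, 0.2], "rotation": [0, 0, 0], "claw": 0.7},
  {"offset": [0, -0.004, 0.24], "rotation": [0, 0, 0], "claw": 0.7},
  {"offset": [0, -0.004, 0.27], "rotation": [0, 0, 0], "claw": 0.7},
  {"offset": [0, -0.004, 0.27], "rotation": [0, 0, 0], "claw": 0.7},
  {"offset": [0, -0.004, 0.27], "rotation": [0, 0, 0], "claw": 0.3},
  {"offset": [0, -0.004, 0.27], "rotation": [0, 0, 0], "claw": 0.3},
  {"offset": [0, -0.004, 0.27], "rotation": [0, 0, 0], "claw": 0.3},
  {"offset": [0, -0.004, 0.27], "rotation": [0, 0, 0], "claw": 0.3},
  {"offset": [0, -0.004, 0.27], "rotation": [0, 0, 0], "claw": 0.3},
  {"offset": [0, -0.004, 0.27], "rotation": [0, 0, 0], "claw": 0.3},
], force=25)

```text
clock: 13.17
tcp_pos: [0.6547, 0.1942, 0.0096]
orientation: [2.221, 2.221, 0.002]
contact_force: [0.5, -0.0, 2.9]
grip_width: 0.0347
gripper_force: 25.3
```

```bash
python3 go.py .655 .194 .010 180;python3 go.py .655 .194 .010 0
```

```text
t 13.17 tcp [0.6547 0.1942 0.0096] yaw 90.0 w 0.0347 F [ 0.5 -0.   2.9] j [-0.06  0.79 -0.48  1.65  0.46  0.82 -0.73]
offset [-0.0015  0.0021 -0.0027] rot [ 6.000e-04  2.000e-04 -7.853e-01]
t 13.17 tcp [0.6547 0.1942 0.0096] yaw 90.0 w 0.0347 F [ 0.5 -0.   2.9] j [-0.06  0.79 -0.48  1.65  0.46  0.82 -0.73]
offset [-0.0015  0.0021 -0.0027] rot [ 2.000e-04 -6.000e-04  7.855e-01]
```

>>> drive_tool([
  {"offset": [0, 0, -0.01], "rotation": [0, 0, 0], "claw": 0.65},
  {"offset": [0, 0, -0.01], "rotation": [0, 0, 0], "claw": 0.65},
  {"offset": [0, 0, -0.01], "rotation": [0, 0, 0], "claw": 0.65},
  {"offset": [0, 0, -0.01], "rotation": [0, 0, 0], "claw": 0.65},
  {"offset": [0, 0, -0.01], "rotation": [0, 0, 0], "claw": 0.65},
  {"offset": [0, 0, -0.01], "rotation": [0, 0, -0.06], "claw": 0.65},
  {"offset": [0, 0, -0.01], "rotation": [0, 0, -0.12], "claw": 0.65},
  {"offset": [0, 0, -0.01], "rotation": [0, 0, -0.18], "claw": 0.65},
  {"offset": [0, 0, -0.01], "rotation": [0, 0, -0.24], "claw": 0.65},
  {"offset": [0, 0, -0.01], "rotation": [0, 0, -0.3], "claw": 0.65},
  {"offset": [0, 0, -0.01], "rotation": [0, 0, -0.36], "claw": 0.65},
  {"offset": [0, 0, -0.01], "rotation": [0, 0, -0.42], "claw": 0.65},
  {"offset": [0, 0, -0.01], "rotation": [0, 0, -0.48], "claw": 0.65},
  {"offset": [0, 0, -0.01], "rotation": [0, 0, -0.54], "claw": 0.65},
  {"offset": [0, 0, -0.01], "rotation": [0, 0, -0.6], "claw": 0.65},
  {"offset": [0, 0, -0.01], "rotation": [0, 0, -0.66], "claw": 0.65},
  {"offset": [0, 0, -0.01], "rotation": [0, 0, -0.72], "claw": 0.65},
  {"offset": [0, 0, -0.01], "rotation": [0, 0, -0.785], "claw": 0.65},
  {"offset": [0, 0, -0.01], "rotation": [0, 0, -0.785], "claw": 0.65},
  {"offset": [0, 0, -0.01], "rotation": [0, 0, -0.785], "claw": 0.65},
])

```text
clock: 14.83
tcp_pos: [0.6541, 0.1937, 0.0102]
orientation: [-0.007, -3.141, -0.0]
contact_force: [-0.6, 0.1, -0.7]
grip_width: 0.0556
gripper_force: 0.0
```

>>> drive_tool([
  {"offset": [0, 0, 0.005], "rotation": [0, 0, 0], "claw": 0.25},
  {"offset": [0, 0, 0.005], "rotation": [0, 0, 0], "claw": 0.25},
  {"offset": [0, 0, 0.005], "rotation": [0, 0, 0], "claw": 0.25},
  {"offset": [0, 0, 0.005], "rotation": [0, 0, 0], "claw": 0.25},
  {"offset": [0, 0, 0.005], "rotation": [0, 0, 0], "claw": 0.25},
  {"offset": [0, 0, 0.005], "rotation": [0, 0, 0], "claw": 0.25},
  {"offset": [0, 0, 0.005], "rotation": [0, 0, 0], "claw": 0.25},
], force=40)

```text
clock: 15.42
tcp_pos: [0.6543, 0.1941, 0.0101]
orientation: [0.001, 3.141, 0.0]
contact_force: [-0.4, 0.4, 3.9]
grip_width: 0.034
gripper_force: 39.8
```

```bash
python3 go.py .6525 -.1863 .14
```

```text
t 15.42 tcp [0.6543 0.1941 0.0101] yaw 179.9 w 0.034 F [-0.4  0.4  3.9] j [ 0.15  0.89 -0.81  1.63  0.76  0.96  0.63]
offset [ 0.0095 -2.536  -0.8666] rot [0.0001 0.0002 0.    ]
```

>>> drive_tool([
  {"offset": [0, 0, -0.05], "rotation": [0, 0, 0], "claw": 0.25},
  {"offset": [0, 0, -0.15], "rotation": [0, 0, 0], "claw": 0.25},
  {"offset": [0, 0, -0.3], "rotation": [0, 0, 0], "claw": 0.25},
  {"offset": [0, 0, -0.5], "rotation": [0, 0, 0], "claw": 0.25},
  {"offset": [0, -0.05, -0.7], "rotation": [0, 0, 0], "claw": 0.25},
  {"offset": [0, -0.2, -0.88], "rotation": [0, 0, 0], "claw": 0.25},
  {"offset": [0, -0.35, -0.95], "rotation": [0, 0, 0], "claw": 0.25},
  {"offset": [0, -0.5, -0.95], "rotation": [0, 0, 0], "claw": 0.25},
  {"offset": [0, -0.65, -0.95], "rotation": [0, 0, 0], "claw": 0.25},
  {"offset": [0, -0.8, -0.95], "rotation": [0, 0, 0], "claw": 0.25},
  {"offset": [0, -0.9, -0.95], "rotation": [0, 0, 0], "claw": 0.25},
  {"offset": [0, -0.9, -0.95], "rotation": [0, 0, 0], "claw": 0.25},
])

```text
clock: 16.42
tcp_pos: [0.6546, 0.0536, 0.1524]
orientation: [-0.01, -3.141, 0.005]
contact_force: [0.4, 0.2, -1.9]
grip_width: 0.0341
gripper_force: 40.1
```

>>> drive_tool([
  {"offset": [0, -0.12, 0], "rotation": [0, 0, 0], "claw": 0.25},
  {"offset": [0, -0.27, 0], "rotation": [0, 0, 0], "claw": 0.25},
  {"offset": [0, -0.42, 0], "rotation": [0, 0, 0], "claw": 0.25},
  {"offset": [0, -0.57, 0], "rotation": [0, 0, 0], "claw": 0.25},
  {"offset": [0, -0.72, 0], "rotation": [0, 0, 0], "claw": 0.25},
  {"offset": [0, -0.85, 0], "rotation": [0, 0, 0], "claw": 0.25},
  {"offset": [0, -0.9, 0], "rotation": [0, 0, 0], "claw": 0.25},
  {"offset": [0, -0.9, 0], "rotation": [0, 0, 0], "claw": 0.25},
  {"offset": [0, -0.9, 0], "rotation": [0, 0, 0], "claw": 0.25},
])

```text
clock: 17.17
tcp_pos: [0.6541, -0.0745, 0.1526]
orientation: [-0.0, 3.141, 0.002]
contact_force: [-1.8, 0.7, -1.7]
grip_width: 0.0341
gripper_force: 40.2
```

```bash
python3 go.py .6525 -.1863 .14 180
```

```text
t 17.17 tcp [ 0.6541 -0.0745  0.1526] yaw -180.0 w 0.0341 F [-1.8  0.7 -1.7] j [ 0.64  0.71 -0.93  1.62  0.61  1.13  1.12]
offset [ 0.0105 -0.7457  0.0828] rot [0.0006 0.0002 0.0001]
```

>>> drive_tool([
  {"offset": [0, -0.12, 0], "rotation": [0, 0, 0], "claw": 0.25},
  {"offset": [0, -0.27, 0], "rotation": [0, 0, 0], "claw": 0.25},
  {"offset": [0, -0.42, 0], "rotation": [0, 0, 0], "claw": 0.25},
  {"offset": [0.005, -0.57, 0], "rotation": [0, 0, 0], "claw": 0.25},
  {"offset": [0.01, -0.7, 0.05], "rotation": [0, 0, 0], "claw": 0.25},
  {"offset": [0.0105, -0.7457, 0.1], "rotation": [0, 0, 0], "claw": 0.25},
  {"offset": [0.0105, -0.7457, 0.15], "rotation": [0, 0, 0], "claw": 0.25},
  {"offset": [0.0105, -0.7457, 0.15], "rotation": [0, 0, 0], "claw": 0.25},
  {"offset": [0.0105, -0.7457, 0.15], "rotation": [0, 0, 0], "claw": 0.25},
  {"offset": [0.0105, -0.7457, 0.15], "rotation": [0, 0, 0], "claw": 0.25},
  {"offset": [0.0105, -0.7457, 0.15], "rotation": [0, 0, 0], "claw": 0.25},
])

```text
clock: 18.08
tcp_pos: [0.6529, -0.1859, 0.1304]
orientation: [-0.003, 3.141, 0.001]
contact_force: [-0.1, 0.5, -1.5]
grip_width: 0.0344
gripper_force: 40.2
```

```bash
python3 go.py .6525 -.1863 .10 180; python3 go.py .6525 -.1863 .10 180 | tail -1;python3 - <<'E'
from h import *
f=grab_frame("side"); save("s6",cv2.resize(f["frame"][150:260,270:410],(764,600),interpolation=cv2.INTER_CUBIC))
E
```

```text
t 18.08 tcp [ 0.6529 -0.1859  0.1304] yaw -179.9 w 0.0344 F [-0.1  0.5 -1.5] j [ 0.77  0.76 -0.9   1.59  0.64  1.12  1.28]
offset [ 0.003  -0.0025  0.2027] rot [0.0003 0.0005 0.0009]
offset [ 0.003  -0.0025  0.2027] rot [0.0003 0.0005 0.0009]
```

View pics/s6.png

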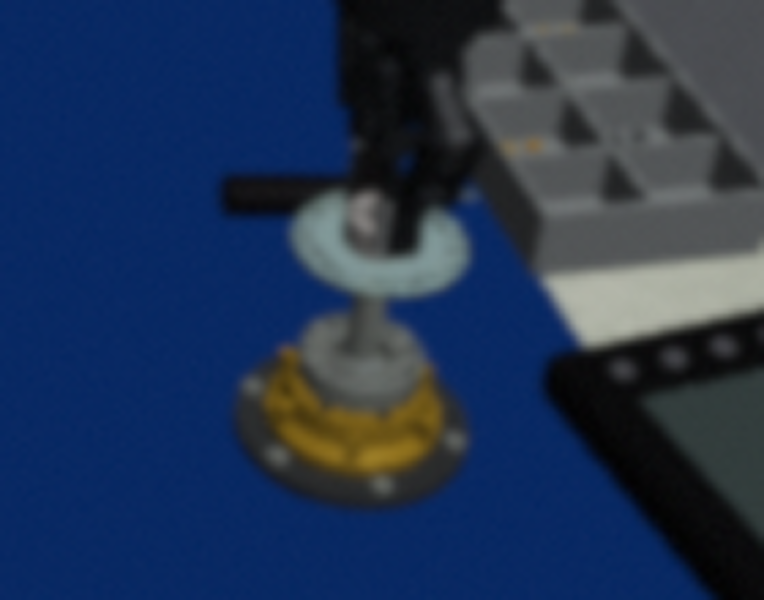

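The glass hangs level at (380,243), in line with the spindle at (366,320). I lower it in steps.

>>> drive_tool([
  {"offset": [0.002, -0.002, 0.03], "rotation": [0, 0, 0], "claw": 0.25},
  {"offset": [0.002, -0.002, 0.065], "rotation": [0, 0, 0], "claw": 0.25},
  {"offset": [0.002, -0.002, 0.1], "rotation": [0, 0, 0], "claw": 0.25},
  {"offset": [0.002, -0.002, 0.135], "rotation": [0, 0, 0], "claw": 0.25},
  {"offset": [0.002, -0.002, 0.17], "rotation": [0, 0, 0], "claw": 0.25},
  {"offset": [0.002, -0.002, 0.2], "rotation": [0, 0, 0], "claw": 0.25},
  {"offset": [0.002, -0.002, 0.2], "rotation": [0, 0, 0], "claw": 0.25},
  {"offset": [0.002, -0.002, 0.2], "rotation": [0, 0, 0], "claw": 0.25},
])

```text
clock: 18.8
tcp_pos: [0.6519, -0.1881, 0.0994]
orientation: [-0.001, -3.141, -0.0]
contact_force: [0.2, 0.2, -1.6]
grip_width: 0.0341
gripper_force: 40.2
```

```bash
python3 go.py .6525 -.1863 .064 180
```

```text
t 18.8 tcp [ 0.6519 -0.1881  0.0994] yaw 180.0 w 0.0341 F [ 0.2  0.2 -1.6] j [ 0.76  0.79 -0.88  1.61  0.67  1.07  1.26]
offset [-0.004   0.012   0.2358] rot [ 0.0002 -0.0003 -0.0003]
```

>>> drive_tool([
  {"offset": [-0.002, 0.007, 0.03], "rotation": [0, 0, 0], "claw": 0.25},
  {"offset": [-0.002, 0.007, 0.065], "rotation": [0, 0, 0], "claw": 0.25},
  {"offset": [-0.002, 0.007, 0.1], "rotation": [0, 0, 0], "claw": 0.25},
  {"offset": [-0.002, 0.007, 0.135], "rotation": [0, 0, 0], "claw": 0.25},
  {"offset": [-0.002, 0.007, 0.165], "rotation": [0, 0, 0], "claw": 0.25},
  {"offset": [-0.002, 0.007, 0.19], "rotation": [0, 0, 0], "claw": 0.25},
  {"offset": [-0.002, 0.007, 0.19], "rotation": [0, 0, 0], "claw": 0.25},
  {"offset": [-0.002, 0.007, 0.19], "rotation": [0, 0, 0], "claw": 0.25},
])

```text
clock: 19.47
tcp_pos: [0.6522, -0.1871, 0.071]
orientation: [-0.001, -3.141, -0.0]
contact_force: [0.2, -0.2, -1.8]
grip_width: 0.0345
gripper_force: 40.2
```

```bash
python3 go.py .6525 -.1863 .064 180
```

```text
t 19.47 tcp [ 0.6522 -0.1871  0.071 ] yaw 180.0 w 0.0345 F [ 0.2 -0.2 -1.8] j [ 0.75  0.82 -0.86  1.62  0.7   1.03  1.24]
offset [-0.0017  0.0057  0.0465] rot [ 0.0001 -0.0002 -0.0003]
```

>>> drive_tool([
  {"offset": [-0.001, 0.003, 0.015], "rotation": [0, 0, 0], "claw": 0.25},
  {"offset": [-0.001, 0.003, 0.03], "rotation": [0, 0, 0], "claw": 0.25},
  {"offset": [-0.001, 0.003, 0.038], "rotation": [0, 0, 0], "claw": 0.25},
  {"offset": [-0.001, 0.003, 0.044], "rotation": [0, 0, 0], "claw": 0.25},
  {"offset": [-0.001, 0.003, 0.047], "rotation": [0, 0, 0], "claw": 0.25},
  {"offset": [-0.001, 0.003, 0.047], "rotation": [0, 0, 0], "claw": 0.25},
  {"offset": [-0.001, 0.003, 0.047], "rotation": [0, 0, 0], "claw": 0.25},
])

```text
clock: 20.05
tcp_pos: [0.6526, -0.1867, 0.0643]
orientation: [0.001, 3.141, -0.0]
contact_force: [-0.3, -0.2, -1.8]
grip_width: 0.0339
gripper_force: 40.2
```

```bash
python3 go.py .6525 -.1863 .064 180
```

```text
t 20.05 tcp [ 0.6526 -0.1867  0.0643] yaw 180.0 w 0.0339 F [-0.3 -0.2 -1.8] j [ 0.74  0.83 -0.85  1.62  0.7   1.02  1.24]
offset [0.0008 0.0029 0.0019] rot [-0.      0.0001 -0.0003]
```

Not in contact yet; I go on 0.5 mm per row.

>>> drive_tool([
  {"offset": [0, 0.001, 0.003], "rotation": [0, 0, 0], "claw": 0.25},
  {"offset": [0, 0.001, 0.005], "rotation": [0, 0, 0], "claw": 0.25},
  {"offset": [0, 0.001, 0.005], "rotation": [0, 0, 0], "claw": 0.25},
  {"offset": [0, 0.001, 0.005], "rotation": [0, 0, 0], "claw": 0.25},
])

```text
clock: 20.38
tcp_pos: [0.6527, -0.1867, 0.0641]
orientation: [0.001, 3.141, -0.001]
contact_force: [-2.5, -1.0, 5.6]
grip_width: 0.0342
gripper_force: 40.7
```

>>> drive_tool([
  {"offset": [0, 0, 0.003], "rotation": [0, 0, 0], "claw": 0.25},
  {"offset": [0, 0, 0.005], "rotation": [0, 0, 0], "claw": 0.25},
  {"offset": [0, 0, 0.005], "rotation": [0, 0, 0], "claw": 0.25},
  {"offset": [0, 0, 0.005], "rotation": [0, 0, 0], "claw": 0.25},
])

```text
clock: 20.72
tcp_pos: [0.6527, -0.1867, 0.064]
orientation: [0.001, 3.141, -0.001]
contact_force: [-4.5, -0.3, 9.2]
grip_width: 0.0341
gripper_force: 41.2
```

Firm contact at the expected height. I ease off, release and lift.

>>> drive_tool([
  {"offset": [0, 0, -0.005], "rotation": [0, 0, 0], "claw": 0.25},
  {"offset": [0, 0, -0.005], "rotation": [0, 0, 0], "claw": 0.6},
  {"offset": [0, 0, -0.005], "rotation": [0, 0, 0], "claw": 0.6},
  {"offset": [0, 0, -0.005], "rotation": [0, 0, 0], "claw": 0.6},
  {"offset": [0, 0, -0.005], "rotation": [0, 0, 0], "claw": 0.6},
  {"offset": [0, 0, -0.005], "rotation": [0, 0, 0], "claw": 0.6},
  {"offset": [0, 0, -0.1], "rotation": [0, 0, 0], "claw": 0.6},
  {"offset": [0, 0, -0.25], "rotation": [0, 0, 0], "claw": 0.6},
  {"offset": [0, 0, -0.45], "rotation": [0, 0, 0], "claw": 0.6},
  {"offset": [0, 0.1, -0.6], "rotation": [0, 0, 0], "claw": 0.7},
  {"offset": [0, 0.25, -0.65], "rotation": [0, 0, 0], "claw": 0.8},
  {"offset": [0.1, 0.4, -0.65], "rotation": [0, 0, 0], "claw": 0.8},
  {"offset": [0.2, 0.6, -0.65], "rotation": [0, 0, 0], "claw": 0.8},
  {"offset": [0.35, 0.8, -0.65], "rotation": [0, 0, 0], "claw": 0.8},
  {"offset": [0.45, 1, -0.65], "rotation": [0, 0, 0], "claw": 0.8},
  {"offset": [0.45, 1, -0.65], "rotation": [0, 0, 0], "claw": 0.8},
])

```text
clock: 22.05
tcp_pos: [0.5821, -0.0286, 0.1621]
orientation: [-0.015, 3.141, 0.003]
contact_force: [0.3, 0.2, 0.1]
grip_width: 0.0684
gripper_force: 0.0
```

>>> drive_tool([
  {"offset": [0.1, 0.2, 0], "rotation": [0, 0, 0], "claw": 0.8},
  {"offset": [0.2, 0.4, 0], "rotation": [0, 0, 0], "claw": 0.8},
  {"offset": [0.3, 0.6, 0], "rotation": [0, 0, 0], "claw": 0.8},
  {"offset": [0.4, 0.8, 0], "rotation": [0, 0, 0], "claw": 0.8},
  {"offset": [0.5, 1, 0], "rotation": [0, 0, 0], "claw": 0.8},
  {"offset": [0.5, 1, 0], "rotation": [0, 0, 0], "claw": 0.8},
  {"offset": [0.5, 1, 0], "rotation": [0, 0, 0], "claw": 0.8},
])

```text
clock: 22.63
tcp_pos: [0.5098, 0.1157, 0.1615]
orientation: [-0.007, 3.14, 0.0]
contact_force: [0.4, -0.0, 0.6]
grip_width: 0.0681
gripper_force: 0.0
```

```bash
python3 go.py .491 .291 .05 180; python3 - <<'E'
from h import *
f=grab_frame("side"); P=cloud(f)
for x0,x1,z in((0.024,.038,"glass rim"),(0,.015,"hub")):
    r=np.hypot(P[...,0]-.6515,P[...,1]+.188); m=(r>=x0)&(r<x1)&(P[...,2]>.045)
    print(z,np.percentile(P[m][:,2],[10,50,90]).round(4),m.sum())
save("s7",cv2.resize(f["frame"][150:260,270:410],(764,600),interpolation=cv2.INTER_CUBIC))
E
```

```text
t 22.63 tcp [0.5098 0.1157 0.1615] yaw -179.8 w 0.0681 F [ 0.4 -0.   0.6] j [ 0.47  0.51 -1.04  1.94  0.53  0.99  0.76]
offset [0.1214 1.1689 0.7432] rot [0.     0.0008 0.0022]
glass rim [0.0572 0.0589 0.0607] 202
hub [0.0711 0.077  0.0975] 100
```

View pics/s7.png

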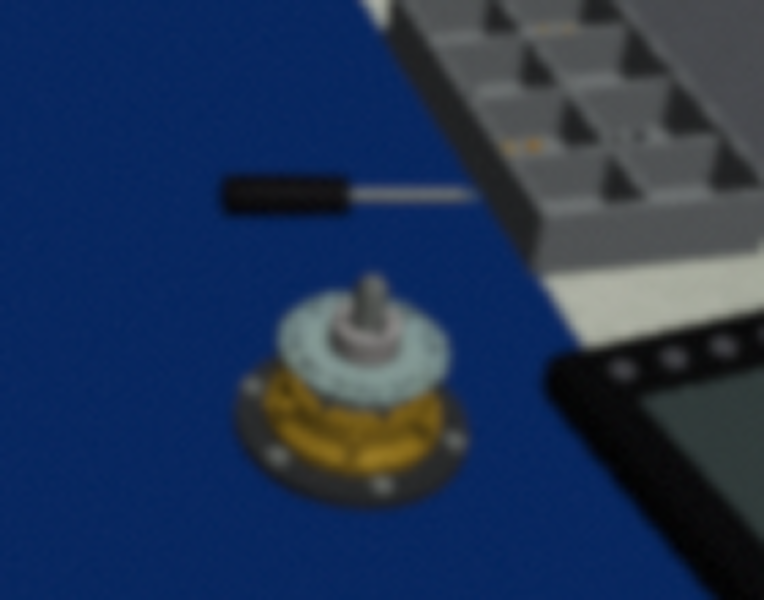

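The glass circle is seated flat at crop (365,345), its height as expected. On to the small bearing, turning to yaw 90 on the way.

>>> drive_tool([
  {"offset": [0.01, 0.1, 0], "rotation": [0, 0, 0.06], "claw": 0.8},
  {"offset": [0.02, 0.2, 0], "rotation": [0, 0, 0.12], "claw": 0.8},
  {"offset": [0.03, 0.3, 0], "rotation": [0, 0, 0.18], "claw": 0.8},
  {"offset": [0.04, 0.4, 0], "rotation": [0, 0, 0.24], "claw": 0.8},
  {"offset": [0.05, 0.5, 0.05], "rotation": [0, 0, 0.3], "claw": 0.8},
  {"offset": [0.06, 0.6, 0.1], "rotation": [0, 0, 0.36], "claw": 0.8},
  {"offset": [0.08, 0.7, 0.15], "rotation": [0, 0, 0.42], "claw": 0.8},
  {"offset": [0.1, 0.8, 0.2], "rotation": [0, 0, 0.48], "claw": 0.8},
  {"offset": [0.11, 0.9, 0.25], "rotation": [0, 0, 0.54], "claw": 0.8},
  {"offset": [0.12, 1, 0.3], "rotation": [0, 0, 0.6], "claw": 0.8},
  {"offset": [0.12, 1, 0.35], "rotation": [0, 0, 0.66], "claw": 0.8},
  {"offset": [0.12, 1, 0.4], "rotation": [0, 0, 0.72], "claw": 0.8},
  {"offset": [0.12, 1, 0.45], "rotation": [0, 0, 0.787], "claw": 0.8},
  {"offset": [0.12, 1, 0.45], "rotation": [0, 0, 0.787], "claw": 0.8},
  {"offset": [0.12, 1, 0.45], "rotation": [0, 0, 0.787], "claw": 0.8},
  {"offset": [0.12, 1, 0.45], "rotation": [0, 0, 0.787], "claw": 0.8},
])

```text
clock: 24.02
tcp_pos: [0.4932, 0.263, 0.0932]
orientation: [2.223, 2.219, 0.001]
contact_force: [-0.5, 0.3, -0.4]
grip_width: 0.0687
gripper_force: 0.0
```

```bash
python3 go.py .491 .291 .004 90
```

```text
t 24.02 tcp [0.4932 0.263  0.0932] yaw 89.9 w 0.0687 F [-0.5  0.3 -0.4] j [-0.13  0.53 -0.6   1.92  0.41  0.81 -0.96]
offset [ 0.1867 -0.0155  0.5944] rot [ 0.0003 -0.     -0.0008]
```

>>> drive_tool([
  {"offset": [0.1, -0.008, 0], "rotation": [0, 0, 0], "claw": 0.8},
  {"offset": [0.187, -0.0155, 0.1], "rotation": [0, 0, 0], "claw": 0.8},
  {"offset": [0.187, -0.0155, 0.2], "rotation": [0, 0, 0], "claw": 0.8},
  {"offset": [0.187, -0.0155, 0.3], "rotation": [0, 0, 0], "claw": 0.8},
  {"offset": [0.187, -0.0155, 0.4], "rotation": [0, 0, 0], "claw": 0.8},
  {"offset": [0.187, -0.0155, 0.5], "rotation": [0, 0, 0], "claw": 0.8},
  {"offset": [0.187, -0.0155, 0.56], "rotation": [0, 0, 0], "claw": 0.8},
  {"offset": [0.187, -0.0155, 0.594], "rotation": [0, 0, 0], "claw": 0.8},
  {"offset": [0.187, -0.0155, 0.594], "rotation": [0, 0, 0], "claw": 0.8},
  {"offset": [0.187, -0.0155, 0.594], "rotation": [0, 0, 0], "claw": 0.8},
  {"offset": [0.187, -0.0155, 0.594], "rotation": [0, 0, 0], "claw": 0.4},
  {"offset": [0.187, -0.0155, 0.594], "rotation": [0, 0, 0], "claw": 0.4},
  {"offset": [0.187, -0.0155, 0.594], "rotation": [0, 0, 0], "claw": 0.4},
  {"offset": [0.187, -0.0155, 0.594], "rotation": [0, 0, 0], "claw": 0.4},
  {"offset": [0.187, -0.0155, 0.594], "rotation": [0, 0, 0], "claw": 0.4},
  {"offset": [0.187, -0.0155, 0.594], "rotation": [0, 0, 0], "claw": 0.4},
], force=25)

```text
clock: 25.35
tcp_pos: [0.4907, 0.292, 0.0049]
orientation: [2.225, 2.217, 0.002]
contact_force: [-0.2, -0.9, 6.0]
grip_width: 0.0456
gripper_force: 24.8
```

```bash
python3 go.py .491 .291 .004 0
```

```text
t 25.35 tcp [0.4907 0.292  0.0049] yaw 89.8 w 0.0456 F [-0.2 -0.9  6. ] j [-0.25  0.67 -0.52  1.93  0.52  0.67 -1.1 ]
offset [-0.0064  0.0019  0.0059] rot [ 4.000e-04 -9.000e-04  7.836e-01]
```

>>> drive_tool([
  {"offset": [0, 0, 0], "rotation": [0, 0, 0], "claw": 0.8},
  {"offset": [0, 0, 0], "rotation": [0, 0, 0], "claw": 0.8},
  {"offset": [0, 0, 0], "rotation": [0, 0, 0], "claw": 0.8},
  {"offset": [0, 0, 0], "rotation": [0, 0, 0], "claw": 0.8},
  {"offset": [0, 0, 0], "rotation": [0, 0, 0], "claw": 0.8},
  {"offset": [0, 0, 0], "rotation": [0, 0, 0.06], "claw": 0.8},
  {"offset": [0, 0, 0], "rotation": [0, 0, 0.12], "claw": 0.8},
  {"offset": [0, 0, 0], "rotation": [0, 0, 0.18], "claw": 0.8},
  {"offset": [0, 0, 0], "rotation": [0, 0, 0.24], "claw": 0.8},
  {"offset": [0, 0, 0], "rotation": [0, 0, 0.3], "claw": 0.8},
  {"offset": [0, 0, 0], "rotation": [0, 0, 0.36], "claw": 0.8},
  {"offset": [0, 0, 0], "rotation": [0, 0, 0.42], "claw": 0.8},
  {"offset": [0, 0, 0], "rotation": [0, 0, 0.48], "claw": 0.8},
  {"offset": [0, 0, 0], "rotation": [0, 0, 0.54], "claw": 0.8},
  {"offset": [0, 0, 0], "rotation": [0, 0, 0.6], "claw": 0.8},
  {"offset": [0, 0, 0], "rotation": [0, 0, 0.66], "claw": 0.8},
  {"offset": [0, 0, 0], "rotation": [0, 0, 0.72], "claw": 0.8},
  {"offset": [0, 0, 0], "rotation": [0, 0, 0.784], "claw": 0.8},
  {"offset": [0, 0, 0], "rotation": [0, 0, 0.784], "claw": 0.8},
  {"offset": [0, 0, 0], "rotation": [0, 0, 0.784], "claw": 0.8},
])

```text
clock: 27.02
tcp_pos: [0.4899, 0.2918, 0.0035]
orientation: [3.141, 0.005, 0.0]
contact_force: [0.9, -0.2, 0.9]
grip_width: 0.0682
gripper_force: 0.0
```

>>> drive_tool([
  {"offset": [0, 0, 0], "rotation": [0, 0, 0], "claw": 0.4},
  {"offset": [0, 0, 0], "rotation": [0, 0, 0], "claw": 0.4},
  {"offset": [0, 0, 0], "rotation": [0, 0, 0], "claw": 0.4},
  {"offset": [0, 0, 0], "rotation": [0, 0, 0], "claw": 0.4},
  {"offset": [0, 0, 0], "rotation": [0, 0, 0], "claw": 0.4},
  {"offset": [0, 0, 0], "rotation": [0, 0, 0], "claw": 0.4},
  {"offset": [0, 0, 0], "rotation": [0, 0, 0], "claw": 0.4},
], force=40)

```text
clock: 27.6
tcp_pos: [0.4901, 0.2916, 0.0039]
orientation: [-3.141, 0.0, -0.0]
contact_force: [-1.8, -0.6, 5.9]
grip_width: 0.0445
gripper_force: 41.0
```

```bash
python3 go.py .6525 -.1865 .15 0
```

```text
t 27.6 tcp [0.4901 0.2916 0.0039] yaw -0.0 w 0.0445 F [-1.8 -0.6  5.9] j [-0.54  0.62 -0.13  1.95  0.14  0.58 -2.34]
offset [ 1.0827  3.187  -0.9741] rot [-0.0001 -0.     -0.    ]
```

>>> drive_tool([
  {"offset": [0, 0, -0.05], "rotation": [0, 0, 0], "claw": 0.4},
  {"offset": [0, 0, -0.2], "rotation": [0, 0, 0], "claw": 0.4},
  {"offset": [0, 0, -0.4], "rotation": [0, 0, 0], "claw": 0.4},
  {"offset": [0, 0.05, -0.6], "rotation": [0, 0, 0], "claw": 0.4},
  {"offset": [0.05, 0.2, -0.8], "rotation": [0, 0, 0], "claw": 0.4},
  {"offset": [0.1, 0.35, -0.95], "rotation": [0, 0, 0], "claw": 0.4},
  {"offset": [0.15, 0.5, -0.98], "rotation": [0, 0, 0], "claw": 0.4},
  {"offset": [0.2, 0.65, -0.98], "rotation": [0, 0, 0], "claw": 0.4},
  {"offset": [0.25, 0.8, -0.98], "rotation": [0, 0, 0], "claw": 0.4},
  {"offset": [0.3, 0.95, -0.98], "rotation": [0, 0, 0], "claw": 0.4},
  {"offset": [0.3, 1, -0.98], "rotation": [0, 0, 0], "claw": 0.4},
])

```text
clock: 28.52
tcp_pos: [0.5362, 0.1368, 0.1508]
orientation: [3.14, -0.009, 0.001]
contact_force: [0.4, 0.2, -0.9]
grip_width: 0.0445
gripper_force: 41.3
```

>>> drive_tool([
  {"offset": [0.05, 0.15, 0], "rotation": [0, 0, 0], "claw": 0.4},
  {"offset": [0.1, 0.3, 0], "rotation": [0, 0, 0], "claw": 0.4},
  {"offset": [0.17, 0.45, 0], "rotation": [0, 0, 0], "claw": 0.4},
  {"offset": [0.24, 0.6, 0], "rotation": [0, 0, 0], "claw": 0.4},
  {"offset": [0.31, 0.75, 0], "rotation": [0, 0, 0], "claw": 0.4},
  {"offset": [0.38, 0.9, 0], "rotation": [0, 0, 0], "claw": 0.4},
  {"offset": [0.4, 1, 0], "rotation": [0, 0, 0], "claw": 0.4},
])

```text
clock: 29.1
tcp_pos: [0.5958, -0.0108, 0.1507]
orientation: [3.141, -0.004, 0.001]
contact_force: [0.7, -0.3, -1.4]
grip_width: 0.0443
gripper_force: 41.3
```

>>> drive_tool([
  {"offset": [0.05, 0.15, 0], "rotation": [0, 0, 0], "claw": 0.4},
  {"offset": [0.1, 0.3, 0], "rotation": [0, 0, 0], "claw": 0.4},
  {"offset": [0.17, 0.45, 0], "rotation": [0, 0, 0], "claw": 0.4},
  {"offset": [0.24, 0.6, 0], "rotation": [0, 0, 0], "claw": 0.4},
  {"offset": [0.31, 0.75, 0], "rotation": [0, 0, 0], "claw": 0.4},
  {"offset": [0.38, 0.9, 0], "rotation": [0, 0, 0], "claw": 0.4},
  {"offset": [0.38, 0.95, 0], "rotation": [0, 0, 0], "claw": 0.4},
  {"offset": [0.38, 0.95, 0], "rotation": [0, 0, 0], "claw": 0.4},
  {"offset": [0.38, 0.95, 0], "rotation": [0, 0, 0], "claw": 0.4},
  {"offset": [0.38, 0.95, 0], "rotation": [0, 0, 0], "claw": 0.4},
])

```text
clock: 29.93
tcp_pos: [0.6513, -0.1488, 0.1504]
orientation: [-3.14, -0.002, 0.001]
contact_force: [0.4, -0.0, -1.4]
grip_width: 0.0443
gripper_force: 41.3
```

```bash
python3 go.py .6525 -.1865 .12 0
```

```text
t 29.93 tcp [ 0.6513 -0.1488  0.1504] yaw 0.1 w 0.0443 F [ 0.4 -0.  -1.4] j [ 0.16  0.54 -0.04  1.64  0.02  0.96 -1.46]
offset [0.0082 0.2519 0.2025] rot [-0.0008  0.0003  0.0006]
```

>>> drive_tool([
  {"offset": [0.004, 0.1, 0], "rotation": [0, 0, 0], "claw": 0.4},
  {"offset": [0.0082, 0.2, 0], "rotation": [0, 0, 0], "claw": 0.4},
  {"offset": [0.0082, 0.2519, 0.08], "rotation": [0, 0, 0], "claw": 0.4},
  {"offset": [0.0082, 0.2519, 0.17], "rotation": [0, 0, 0], "claw": 0.4},
  {"offset": [0.0082, 0.2519, 0.19], "rotation": [0, 0, 0], "claw": 0.4},
  {"offset": [0.0082, 0.2519, 0.19], "rotation": [0, 0, 0], "claw": 0.4},
  {"offset": [0.0082, 0.2519, 0.19], "rotation": [0, 0, 0], "claw": 0.4},
  {"offset": [0.0082, 0.2519, 0.19], "rotation": [0, 0, 0], "claw": 0.4},
])

```text
clock: 30.6
tcp_pos: [0.6531, -0.188, 0.1221]
orientation: [-3.141, -0.0, -0.0]
contact_force: [0.0, 0.3, -0.6]
grip_width: 0.0443
gripper_force: 41.2
```

```bash
python3 go.py .6525 -.1865 .09 0;python3 - <<'E'
from h import *
f=grab_frame("side"); save("s8",cv2.resize(f["frame"][150:260,270:410],(764,600),interpolation=cv2.INTER_CUBIC))
E
```

```text
t 30.6 tcp [ 0.6531 -0.188   0.1221] yaw 0.0 w 0.0443 F [ 0.   0.3 -0.6] j [ 0.21  0.59 -0.03  1.63  0.02  0.92 -1.4 ]
offset [-0.0042 -0.0097  0.2143] rot [-0.0002 -0.0001  0.    ]
```

View pics/s8.png

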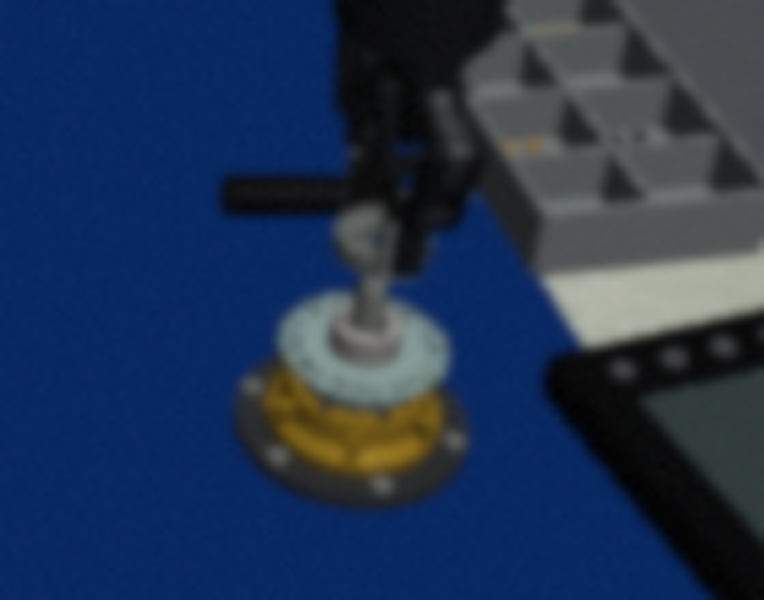

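The small bearing (≈370,235) is held over the spindle at (370,290). I lower it.

>>> drive_tool([
  {"offset": [-0.003, -0.007, 0.02], "rotation": [0, 0, 0], "claw": 0.4},
  {"offset": [-0.003, -0.007, 0.06], "rotation": [0, 0, 0], "claw": 0.4},
  {"offset": [-0.003, -0.007, 0.1], "rotation": [0, 0, 0], "claw": 0.4},
  {"offset": [-0.003, -0.007, 0.14], "rotation": [0, 0, 0], "claw": 0.4},
  {"offset": [-0.003, -0.007, 0.18], "rotation": [0, 0, 0], "claw": 0.4},
  {"offset": [-0.003, -0.007, 0.22], "rotation": [0, 0, 0], "claw": 0.4},
  {"offset": [-0.003, -0.007, 0.25], "rotation": [0, 0, 0], "claw": 0.4},
  {"offset": [-0.003, -0.007, 0.25], "rotation": [0, 0, 0], "claw": 0.4},
  {"offset": [-0.003, -0.007, 0.25], "rotation": [0, 0, 0], "claw": 0.4},
])

```text
clock: 31.4
tcp_pos: [0.6522, -0.1878, 0.0842]
orientation: [-3.141, 0.002, 0.001]
contact_force: [-0.1, -0.8, -0.2]
grip_width: 0.0448
gripper_force: 41.3
```

```bash
python3 go.py .6525 -.1865 .078 0
```

```text
t 31.4 tcp [ 0.6522 -0.1878  0.0842] yaw -0.1 w 0.0448 F [-0.1 -0.8 -0.2] j [ 0.21  0.64 -0.03  1.66  0.03  0.85 -1.41]
offset [ 0.0023 -0.0086  0.041 ] rot [-0.0001  0.0004 -0.0005]
```

>>> drive_tool([
  {"offset": [0.001, -0.006, 0.01], "rotation": [0, 0, 0], "claw": 0.4},
  {"offset": [0.001, -0.006, 0.02], "rotation": [0, 0, 0], "claw": 0.4},
  {"offset": [0.001, -0.006, 0.03], "rotation": [0, 0, 0], "claw": 0.4},
  {"offset": [0.001, -0.006, 0.037], "rotation": [0, 0, 0], "claw": 0.4},
  {"offset": [0.001, -0.006, 0.042], "rotation": [0, 0, 0], "claw": 0.4},
  {"offset": [0.001, -0.006, 0.045], "rotation": [0, 0, 0], "claw": 0.4},
  {"offset": [0.001, -0.006, 0.045], "rotation": [0, 0, 0], "claw": 0.4},
  {"offset": [0.001, -0.006, 0.045], "rotation": [0, 0, 0], "claw": 0.4},
])

```text
clock: 32.07
tcp_pos: [0.6525, -0.187, 0.078]
orientation: [3.142, -0.002, 0.0]
contact_force: [-0.3, 0.1, 0.1]
grip_width: 0.0445
gripper_force: 41.4
```

>>> drive_tool([
  {"offset": [0, 0, 0.004], "rotation": [0, 0, 0], "claw": 0.4},
  {"offset": [0, 0, 0.006], "rotation": [0, 0, 0], "claw": 0.4},
  {"offset": [0, 0, 0.006], "rotation": [0, 0, 0], "claw": 0.4},
  {"offset": [0, 0, 0.006], "rotation": [0, 0, 0], "claw": 0.4},
])

```text
clock: 32.4
tcp_pos: [0.6526, -0.187, 0.078]
orientation: [3.142, -0.002, 0.001]
contact_force: [-2.8, 0.9, 7.4]
grip_width: 0.0442
gripper_force: 42.0
```

Seated. Release, lift and go for the lock ring.

>>> drive_tool([
  {"offset": [0, 0, -0.004], "rotation": [0, 0, 0], "claw": 0.4},
  {"offset": [0, 0, -0.004], "rotation": [0, 0, 0], "claw": 0.8},
  {"offset": [0, 0, -0.004], "rotation": [0, 0, 0], "claw": 0.8},
  {"offset": [0, 0, -0.004], "rotation": [0, 0, 0], "claw": 0.8},
  {"offset": [0, 0, -0.004], "rotation": [0, 0, 0], "claw": 0.8},
  {"offset": [0, 0, -0.004], "rotation": [0, 0, 0], "claw": 0.8},
  {"offset": [0, 0, -0.1], "rotation": [0, 0, 0], "claw": 0.8},
  {"offset": [0, 0, -0.25], "rotation": [0, 0, 0], "claw": 0.8},
  {"offset": [0, 0, -0.45], "rotation": [0, 0, 0], "claw": 0.8},
  {"offset": [-0.1, -0.1, -0.55], "rotation": [0, 0, 0], "claw": 0.7},
  {"offset": [-0.25, -0.25, -0.55], "rotation": [0, 0, 0], "claw": 0.7},
  {"offset": [-0.4, -0.4, -0.55], "rotation": [0, 0, 0], "claw": 0.7},
  {"offset": [-0.6, -0.6, -0.55], "rotation": [0, 0, 0], "claw": 0.7},
  {"offset": [-0.8, -0.8, -0.55], "rotation": [0, 0, 0], "claw": 0.7},
  {"offset": [-0.95, -1, -0.55], "rotation": [0, 0, 0], "claw": 0.7},
  {"offset": [-0.95, -1, -0.55], "rotation": [0, 0, 0], "claw": 0.7},
  {"offset": [-0.95, -1, -0.55], "rotation": [0, 0, 0], "claw": 0.7},
])

```text
clock: 33.82
tcp_pos: [0.5096, -0.0348, 0.1608]
orientation: [-3.141, -0.005, -0.002]
contact_force: [0.5, -0.8, 0.8]
grip_width: 0.0599
gripper_force: 0.0
```

```bash
python3 go.py .455 .017 .05 0; python3 - <<'E'
from h import *
f=grab_frame("side"); P=cloud(f)
for x0,x1,z in((0.026,.038,"glass rim"),(0.012,.022,"small brg"),(0,.008,"spindle")):
    r=np.hypot(P[...,0]-.6515,P[...,1]+.188); m=(r>=x0)&(r<x1)&(P[...,2]>.045)
    print(z,np.percentile(P[m][:,2],[10,50,90]).round(4),m.sum())
E
```

```text
t 33.82 tcp [ 0.5096 -0.0348  0.1608] yaw 0.2 w 0.0599 F [ 0.5 -0.8  0.8] j [ 0.02  0.3  -0.09  2.01  0.04  0.84 -1.66]
offset [-0.3638 -0.3463  0.7382] rot [-0.0002 -0.0006  0.0015]
glass rim [0.0572 0.0589 0.0605] 166
small brg [0.0588 0.0813 0.088 ] 189
spindle [0.086  0.094  0.1005] 35
```

>>> drive_tool([
  {"offset": [-0.12, -0.12, 0.05], "rotation": [0, 0, 0], "claw": 0.7},
  {"offset": [-0.25, -0.24, 0.15], "rotation": [0, 0, 0], "claw": 0.7},
  {"offset": [-0.364, -0.346, 0.3], "rotation": [0, 0, 0], "claw": 0.7},
  {"offset": [-0.364, -0.346, 0.45], "rotation": [0, 0, 0], "claw": 0.7},
  {"offset": [-0.364, -0.346, 0.6], "rotation": [0, 0, 0], "claw": 0.7},
  {"offset": [-0.364, -0.346, 0.738], "rotation": [0, 0, 0], "claw": 0.7},
  {"offset": [-0.364, -0.346, 0.738], "rotation": [0, 0, 0], "claw": 0.7},
  {"offset": [-0.364, -0.346, 0.738], "rotation": [0, 0, 0], "claw": 0.7},
  {"offset": [-0.364, -0.346, 0.738], "rotation": [0, 0, 0], "claw": 0.7},
])

```text
clock: 34.62
tcp_pos: [0.457, 0.0146, 0.0497]
orientation: [3.141, -0.004, 0.002]
contact_force: [0.6, -0.5, 0.7]
grip_width: 0.0598
gripper_force: 0.0
```

```bash
python3 go.py .455 .017 .005 0
```

```text
t 34.62 tcp [0.457  0.0146 0.0497] yaw -0.1 w 0.0598 F [ 0.6 -0.5  0.7] j [-0.08  0.41 -0.11  2.2   0.08  0.53 -1.82]
offset [-0.014  -0.0159  0.2978] rot [ 0.     -0.0008 -0.0012]
```

>>> drive_tool([
  {"offset": [-0.013, -0.015, 0.03], "rotation": [0, 0, 0], "claw": 0.7},
  {"offset": [-0.013, -0.015, 0.1], "rotation": [0, 0, 0], "claw": 0.7},
  {"offset": [-0.013, -0.015, 0.17], "rotation": [0, 0, 0], "claw": 0.7},
  {"offset": [-0.013, -0.015, 0.24], "rotation": [0, 0, 0], "claw": 0.7},
  {"offset": [-0.013, -0.015, 0.28], "rotation": [0, 0, 0], "claw": 0.7},
  {"offset": [-0.013, -0.015, 0.298], "rotation": [0, 0, 0], "claw": 0.7},
  {"offset": [-0.013, -0.015, 0.298], "rotation": [0, 0, 0], "claw": 0.7},
  {"offset": [-0.013, -0.015, 0.298], "rotation": [0, 0, 0], "claw": 0.25},
  {"offset": [-0.013, -0.015, 0.298], "rotation": [0, 0, 0], "claw": 0.25},
  {"offset": [-0.013, -0.015, 0.298], "rotation": [0, 0, 0], "claw": 0.25},
  {"offset": [-0.013, -0.015, 0.298], "rotation": [0, 0, 0], "claw": 0.25},
  {"offset": [-0.013, -0.015, 0.298], "rotation": [0, 0, 0], "claw": 0.25},
  {"offset": [-0.013, -0.015, 0.298], "rotation": [0, 0, 0], "claw": 0.25},
], force=22)

```text
clock: 35.7
tcp_pos: [0.4541, 0.0175, 0.0046]
orientation: [-3.142, 0.002, -0.001]
contact_force: [-1.5, 0.7, 6.0]
grip_width: 0.0333
gripper_force: 21.7
```

```bash
python3 go.py .455 .017 .005 90
```

```text
t 35.7 tcp [0.4541 0.0175 0.0046] yaw -0.1 w 0.0333 F [-1.5  0.7  6. ] j [-0.1   0.5  -0.09  2.22  0.11  0.43 -1.85]
offset [ 0.0062  0.0033 -0.0027] rot [ 3.000e-04 -4.000e-04 -7.859e-01]
```

>>> drive_tool([
  {"offset": [0, 0, 0], "rotation": [0, 0, 0], "claw": 0.7},
  {"offset": [0, 0, 0], "rotation": [0, 0, 0], "claw": 0.7},
  {"offset": [0, 0, 0], "rotation": [0, 0, 0], "claw": 0.7},
  {"offset": [0, 0, 0], "rotation": [0, 0, 0], "claw": 0.7},
  {"offset": [0, 0, 0], "rotation": [0, 0, 0], "claw": 0.7},
  {"offset": [0, 0, 0], "rotation": [0, 0, -0.06], "claw": 0.7},
  {"offset": [0, 0, 0], "rotation": [0, 0, -0.12], "claw": 0.7},
  {"offset": [0, 0, 0], "rotation": [0, 0, -0.18], "claw": 0.7},
  {"offset": [0, 0, 0], "rotation": [0, 0, -0.24], "claw": 0.7},
  {"offset": [0, 0, 0], "rotation": [0, 0, -0.3], "claw": 0.7},
  {"offset": [0, 0, 0], "rotation": [0, 0, -0.36], "claw": 0.7},
  {"offset": [0, 0, 0], "rotation": [0, 0, -0.42], "claw": 0.7},
  {"offset": [0, 0, 0], "rotation": [0, 0, -0.48], "claw": 0.7},
  {"offset": [0, 0, 0], "rotation": [0, 0, -0.54], "claw": 0.7},
  {"offset": [0, 0, 0], "rotation": [0, 0, -0.6], "claw": 0.7},
  {"offset": [0, 0, 0], "rotation": [0, 0, -0.66], "claw": 0.7},
  {"offset": [0, 0, 0], "rotation": [0, 0, -0.72], "claw": 0.7},
  {"offset": [0, 0, 0], "rotation": [0, 0, -0.786], "claw": 0.7},
  {"offset": [0, 0, 0], "rotation": [0, 0, -0.786], "claw": 0.7},
  {"offset": [0, 0, 0], "rotation": [0, 0, -0.786], "claw": 0.7},
])

```text
clock: 37.37
tcp_pos: [0.4536, 0.0173, 0.0039]
orientation: [-2.225, -2.217, -0.0]
contact_force: [0.1, 0.7, -0.2]
grip_width: 0.0596
gripper_force: 0.0
```

>>> drive_tool([
  {"offset": [0, 0, 0], "rotation": [0, 0, 0], "claw": 0.2},
  {"offset": [0, 0, 0], "rotation": [0, 0, 0], "claw": 0.2},
  {"offset": [0, 0, 0], "rotation": [0, 0, 0], "claw": 0.2},
  {"offset": [0, 0, 0], "rotation": [0, 0, 0], "claw": 0.2},
  {"offset": [0, 0, 0], "rotation": [0, 0, 0], "claw": 0.2},
  {"offset": [0, 0, 0], "rotation": [0, 0, 0], "claw": 0.2},
  {"offset": [0, 0, 0], "rotation": [0, 0, 0], "claw": 0.2},
], force=35)

```text
clock: 37.95
tcp_pos: [0.4538, 0.0175, 0.0044]
orientation: [2.222, 2.22, -0.0]
contact_force: [-1.9, -0.3, 5.6]
grip_width: 0.0325
gripper_force: 34.3
```

```bash
python3 go.py .6525 -.1868 .15 90
```

```text
t 37.95 tcp [0.4538 0.0175 0.0044] yaw 89.9 w 0.0325 F [-1.9 -0.3  5.6] j [ 0.23  0.54 -0.49  2.2   0.52  0.51 -0.67]
offset [-1.3611  1.3263 -0.9696] rot [ 0.0002  0.0003 -0.0004]
```

>>> drive_tool([
  {"offset": [0, 0, -0.05], "rotation": [0, 0, 0], "claw": 0.2},
  {"offset": [0, 0, -0.2], "rotation": [0, 0, 0], "claw": 0.2},
  {"offset": [0, 0, -0.4], "rotation": [0, 0, 0], "claw": 0.2},
  {"offset": [-0.05, 0.05, -0.6], "rotation": [0, 0, 0], "claw": 0.2},
  {"offset": [-0.17, 0.17, -0.8], "rotation": [0, 0, 0], "claw": 0.2},
  {"offset": [-0.3, 0.3, -0.95], "rotation": [0, 0, 0], "claw": 0.2},
  {"offset": [-0.45, 0.45, -0.97], "rotation": [0, 0, 0], "claw": 0.2},
  {"offset": [-0.6, 0.6, -0.97], "rotation": [0, 0, 0], "claw": 0.2},
  {"offset": [-0.75, 0.75, -0.97], "rotation": [0, 0, 0], "claw": 0.2},
  {"offset": [-0.9, 0.9, -0.97], "rotation": [0, 0, 0], "claw": 0.2},
  {"offset": [-1, 1, -0.97], "rotation": [0, 0, 0], "claw": 0.2},
  {"offset": [-1, 1, -0.97], "rotation": [0, 0, 0], "claw": 0.2},
  {"offset": [-1, 1, -0.97], "rotation": [0, 0, 0], "claw": 0.2},
])

```text
clock: 39.03
tcp_pos: [0.6038, -0.1332, 0.1494]
orientation: [-2.223, -2.218, -0.0]
contact_force: [0.1, 0.5, -0.7]
grip_width: 0.0324
gripper_force: 35.0
```

```bash
python3 go.py .6525 -.1868 .12 90
```

```text
t 39.03 tcp [ 0.6038 -0.1332  0.1494] yaw 89.9 w 0.0324 F [ 0.1  0.5 -0.7] j [ 0.54  0.53 -0.57  1.74  0.34  0.97 -0.17]
offset [-0.3565  0.3259  0.1954] rot [-0.0002 -0.0003 -0.0011]
```

>>> drive_tool([
  {"offset": [-0.12, 0.11, 0], "rotation": [0, 0, 0], "claw": 0.2},
  {"offset": [-0.24, 0.22, 0], "rotation": [0, 0, 0], "claw": 0.2},
  {"offset": [-0.33, 0.31, 0.03], "rotation": [0, 0, 0], "claw": 0.2},
  {"offset": [-0.356, 0.326, 0.1], "rotation": [0, 0, 0], "claw": 0.2},
  {"offset": [-0.356, 0.326, 0.17], "rotation": [0, 0, 0], "claw": 0.2},
  {"offset": [-0.356, 0.326, 0.19], "rotation": [0, 0, 0], "claw": 0.2},
  {"offset": [-0.356, 0.326, 0.19], "rotation": [0, 0, 0], "claw": 0.2},
  {"offset": [-0.356, 0.326, 0.19], "rotation": [0, 0, 0], "claw": 0.2},
  {"offset": [-0.356, 0.326, 0.19], "rotation": [0, 0, 0], "claw": 0.2},
])

```text
clock: 39.78
tcp_pos: [0.6525, -0.1848, 0.1216]
orientation: [2.22, 2.223, 0.001]
contact_force: [-0.3, -0.0, -0.5]
grip_width: 0.0323
gripper_force: 35.0
```

```bash
python3 go.py .6525 -.1868 .0904 90;python3 - <<'E'
from h import *
f=grab_frame("side"); save("s9",cv2.resize(f["frame"][150:260,270:410],(764,600),interpolation=cv2.INTER_CUBIC))
E
```

```text
t 39.78 tcp [ 0.6525 -0.1848  0.1216] yaw 90.1 w 0.0323 F [-0.3 -0.  -0.5] j [ 0.55  0.65 -0.53  1.61  0.38  0.99 -0.11]
offset [-1.350e-02  1.000e-04  2.081e-01] rot [ 0.0002 -0.0001  0.0008]
```

View pics/s9.png

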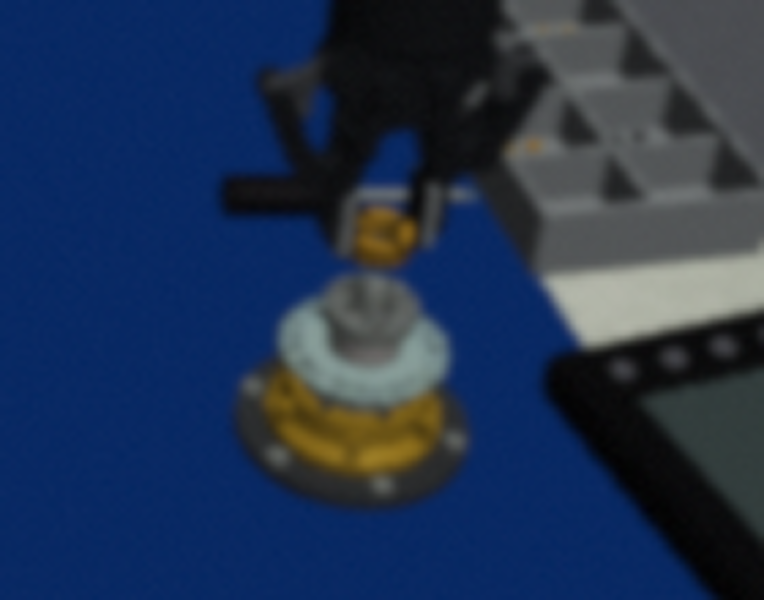

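The lock ring (383,237) is above the spindle tip (372,285), and the small bearing sits level on the hub. I lower the ring.

>>> drive_tool([
  {"offset": [-0.01, 0, 0], "rotation": [0, 0, 0], "claw": 0.2},
  {"offset": [-0.01, 0, 0.03], "rotation": [0, 0, 0], "claw": 0.2},
  {"offset": [-0.01, 0, 0.06], "rotation": [0, 0, 0], "claw": 0.2},
  {"offset": [-0.01, 0, 0.09], "rotation": [0, 0, 0], "claw": 0.2},
  {"offset": [-0.01, 0, 0.12], "rotation": [0, 0, 0], "claw": 0.2},
  {"offset": [-0.01, 0, 0.15], "rotation": [0, 0, 0], "claw": 0.2},
  {"offset": [-0.01, 0, 0.17], "rotation": [0, 0, 0], "claw": 0.2},
  {"offset": [-0.01, 0, 0.17], "rotation": [0, 0, 0], "claw": 0.2},
  {"offset": [-0.01, 0, 0.17], "rotation": [0, 0, 0], "claw": 0.2},
])

```text
clock: 40.58
tcp_pos: [0.6525, -0.1874, 0.0953]
orientation: [-2.221, -2.221, 0.0]
contact_force: [0.2, -0.2, -1.1]
grip_width: 0.0323
gripper_force: 35.0
```

```bash
python3 go.py .6525 -.1868 .0904 90
```

```text
t 40.58 tcp [ 0.6525 -0.1874  0.0953] yaw 90.0 w 0.0323 F [ 0.2 -0.2 -1.1] j [ 0.54  0.68 -0.52  1.62  0.4   0.95 -0.12]
offset [ 0.0037 -0.0001  0.0326] rot [-0.0002 -0.0001  0.0001]
```

>>> drive_tool([
  {"offset": [0.003, 0, 0.01], "rotation": [0, 0, 0], "claw": 0.2},
  {"offset": [0.003, 0, 0.02], "rotation": [0, 0, 0], "claw": 0.2},
  {"offset": [0.003, 0, 0.027], "rotation": [0, 0, 0], "claw": 0.2},
  {"offset": [0.003, 0, 0.032], "rotation": [0, 0, 0], "claw": 0.2},
  {"offset": [0.003, 0, 0.035], "rotation": [0, 0, 0], "claw": 0.2},
  {"offset": [0.003, 0, 0.035], "rotation": [0, 0, 0], "claw": 0.2},
  {"offset": [0.003, 0, 0.035], "rotation": [0, 0, 0], "claw": 0.2},
])

```text
clock: 41.17
tcp_pos: [0.6526, -0.187, 0.0905]
orientation: [2.221, 2.221, -0.0]
contact_force: [-1.7, -0.1, 1.4]
grip_width: 0.0328
gripper_force: 35.2
```

>>> drive_tool([
  {"offset": [0, 0, 0.003], "rotation": [0, 0, 0], "claw": 0.2},
  {"offset": [0, 0, 0.005], "rotation": [0, 0, 0], "claw": 0.2},
  {"offset": [0, 0, 0.005], "rotation": [0, 0, 0], "claw": 0.2},
  {"offset": [0, 0, 0.005], "rotation": [0, 0, 0], "claw": 0.2},
])

```text
clock: 41.5
tcp_pos: [0.6527, -0.187, 0.0905]
orientation: [2.221, 2.221, -0.0]
contact_force: [-2.7, 1.1, 5.7]
grip_width: 0.0323
gripper_force: 35.6
```

Seated. Release, lift and move clear.

>>> drive_tool([
  {"offset": [0, 0, -0.003], "rotation": [0, 0, 0], "claw": 0.2},
  {"offset": [0, 0, -0.003], "rotation": [0, 0, 0], "claw": 0.65},
  {"offset": [0, 0, -0.003], "rotation": [0, 0, 0], "claw": 0.65},
  {"offset": [0, 0, -0.003], "rotation": [0, 0, 0], "claw": 0.65},
  {"offset": [0, 0, -0.003], "rotation": [0, 0, 0], "claw": 0.65},
  {"offset": [0, 0, -0.003], "rotation": [0, 0, 0], "claw": 0.65},
  {"offset": [0, 0, -0.1], "rotation": [0, 0, 0], "claw": 0.65},
  {"offset": [0, 0, -0.25], "rotation": [0, 0, 0], "claw": 0.65},
  {"offset": [0, 0, -0.45], "rotation": [0, 0, 0], "claw": 0.65},
  {"offset": [0.1, -0.1, -0.6], "rotation": [0, 0, 0], "claw": 0.65},
  {"offset": [0.3, -0.25, -0.65], "rotation": [0, 0, 0], "claw": 0.65},
  {"offset": [0.5, -0.45, -0.65], "rotation": [0, 0, 0], "claw": 0.65},
  {"offset": [0.75, -0.65, -0.65], "rotation": [0, 0, 0], "claw": 0.65},
  {"offset": [1, -0.9, -0.65], "rotation": [0, 0, 0], "claw": 0.65},
  {"offset": [1, -0.9, -0.65], "rotation": [0, 0, 0], "claw": 0.65},
  {"offset": [1, -0.9, -0.65], "rotation": [0, 0, 0], "claw": 0.65},
  {"offset": [1, -0.9, -0.65], "rotation": [0, 0, 0], "claw": 0.65},
])

```text
clock: 42.92
tcp_pos: [0.5177, -0.0364, 0.1884]
orientation: [2.218, 2.222, 0.001]
contact_force: [-0.0, -1.3, -0.7]
grip_width: 0.0552
gripper_force: 0.0
```

```bash
python3 - <<'E'
from h import *
f=grab_frame("side"); P=cloud(f)
for x0,x1,z in((0.026,.038,"glass"),(0,.014,"ring"),(.019,.022,"small")):
    r=np.hypot(P[...,0]-.6515,P[...,1]+.188); m=(r>=x0)&(r<x1)&(P[...,2]>.045)
    print(z,np.percentile(P[m][:,2],[10,50,90]).round(4),m.sum())
save("s10",cv2.resize(f["frame"][150:260,270:410],(764,600),interpolation=cv2.INTER_CUBIC))
E
```

```text
glass [0.0573 0.0589 0.0604] 160
ring [0.0942 0.0993 0.1018] 60
small [0.0587 0.0801 0.0876] 72
```

View pics/s10.png

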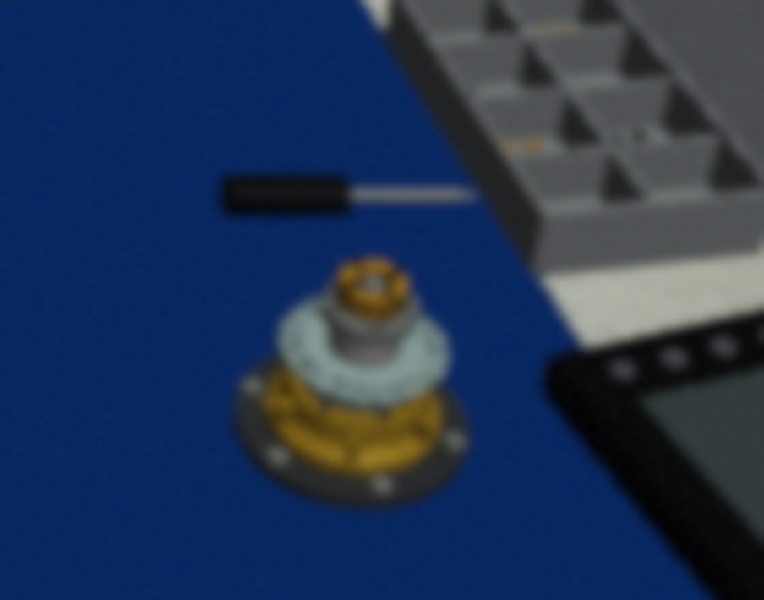

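The full stack is there and level: lock ring (373,288) on the small bearing, the glass (365,345) and the large bearing, with the arm clear.

```bash
python3 -c "from bench import hand_in; print(hand_in())"
```

```text
the job is handed in; nothing more can be done
None
```

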